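Sort brake pads with the jog-lever tipping table

ROBOT

A 7-joint arm with a two-finger parallel gripper is mounted at the origin on a cart in front of the work surface, level with it; the furniture and walls round the work are solid. World frame = base frame: x ahead of the robot, y to its left, z up, the work surface at z = 0. Lengths are in mm, angles in rad, forces in N, time in s.
With the tool pointing down it reaches from about 350 to 900 mm from the base axis. Payload 8.1 kg.
Tool frame: the origin (TCP) lies at the very end of the fingers, on their centre line; the grasp point (between the pads) lies 19 mm behind it (grasp_offset is the distance from the TCP to the grasp point, in mm); z points along the fingers, y is the line along which they close (so a half turn about z gives the same grasp; the last joint's range is limited). The gripper opens to 85 mm and grips with 20 to 120 N. Pads are 22 mm wide; open, the fingers measure 114 mm over their backs; the gripper's body (76 mm by 85 mm) begins 54 mm behind the grasp point. The pads swing forward as they close: fully open they stand 13 mm farther back than shut.
Start: joints at [-1.391, 0.434, 0.025, 1.573, -0.012, 1.134, -0.075], TCP at [174.431, 600.179, 231.323] pointing down, gripper open.
Joint ranges: [-2.62, 2.62], [-0.44, 2.09], [-1.27, 1.32], [0.08, 2.57], [-1.32, 4.46], [0.12, 2], [-2.74, 2.74]. Speed limits (rad/s): [2.22, 2.22, 3.01, 3.01, 3.14, 3.14, 3.14].

INTERFACE

Orientations are given as a unit quaternion [w, x, y, z].
In Python, from cell import * gives the robot as it stands. The module is installed in compiled form; this text tells all that it offers.
- The arm moves only by the tool play_rows, never from a script. Its argument "increments" is a list of rows, each an object with "xyz": the shift along the tool's x, y, z in m, a list of three; "rot": the turn, a rotation vector about the tool's x, y, z in degrees, a list of three; "hand": the finger opening in m, from 0 to 0.0854. A call has exactly 10 rows; each row is the pose to reach, as a shift and turn from the pose commanded when the call began, along the tool's axes at that moment; what a row does not reach only later rows make up. A row lasts 1/12 s, in which the tool goes at most 41.7 mm and 7.16 degrees, less where a joint would pass 70% of its speed; a pose out of reach is approached as far as the arm can. A call with a gripper value outside its range is refused whole. The fingers move at their own pace and stop on an object; "grip_force" is the grip in N (left out, the last holds). Time passes only in rows, so rows that repeat a pose let the fingers close, or fill a call up. It gives the time, the measured TCP pose, the force, the opening and the grip force at its end, in the units of the state.
- read_state(): the state, without advancing time (a new reading comes with each control period).
- read_camera(name): name is "scene" or "top" or "wrist"; returns a dict with "pixels" (480x640x3 uint8, blue, green, red), "fov_y" (degrees; the focal length in pixels is half the picture's height over the tangent of half this angle, whatever the lens; pixels are square), "cx", "cy" (the principal point, pixels), "extrinsics" (4x4, takes a point from camera to world coordinates). Camera axes: x right, y down, z forward; pixel columns grow to the right and rows downward; lengths in mm; the calibration is good to about 2 mm. A picture is of the moment at which its call begins. There is no depth.
- close_job(): hands the job in; it is judged then, once.
The state is a dict: "t": time; "joints": joint angles; "qd": joint speeds; "joint_torque": joint torques, N m; "ee_pos": TCP position; "ee_rot": TCP orientation; "contact_force": force on the tool from outside, world axes, zero at the start; "ft_torque": the same for the moment, N m; "opening": finger opening in mm; "finger_force": force on a finger pad.
Only numpy, scipy, OpenCV 4.12 (cv2) and the standard library are available. Lean on these libraries where they do the work, as an engineer would, in place of code of your own. Each camera call takes 0.05 s, during which the arm holds its last target. There are 200 camera calls.

TASK

First try the empty tipping table: push its red-knobbed spring lever right over towards the red tray, hold it there for a good second and let it spring back to the middle. Then take the brake pads that are there one at a time, in the order rust-brown, blue-backed, yellow-backed: hold the pad flat and still for a good second at the viewing point in front of the white board, level with its red line, centred, with the long side of the pad along the board; lay it in the middle of the level table and let go, then hold the lever hard over until the pad has slid into its tray and come to rest there (rust-brown into the red tray, the others into the green one) and let the lever spring back before the next pad. Leave the oil filter, tape roll and tin where they stand.

Things in the scene. Friction and masses are not known exactly. Their poses are not given: they have to be found in the camera images.
- pad_rusty: worn brake pad with a rust-brown backing plate, a flat arc 48 x 108 x 12 mm: backing plate the lower 5 mm (48 mm wide), lining above it 38 mm wide. Long along its own y; lies flat with z up, friction lining on top. Origin: centre of the underside. May be absent (None). About 0.25 kg.
- pad_blue: brake pad with a blue backing plate 46 mm wide, 108 mm long over its two end ears and 6 mm thick, black lining in two halves (34 mm wide) on top, 17 mm high in all. Long along its own y; lies flat with z up, friction lining on top. Origin: centre of the underside. May be absent (None). About 0.25 kg.
- pad_yellow: brake pad with a yellow backing plate, otherwise the same as the blue one (46 x 108 x 17 mm). Long along its own y; lies flat with z up, friction lining on top. Origin: centre of the underside. May be absent (None). About 0.25 kg.
- tipper: fixed blue frame of the tipping table, base 250 x 96 mm. Origin: on the bench under the table's centre; x along the tilting shaft, away from the lever; y to the side on which one of the trays stands, the other being at -y; z up. It stands turned by up to 0.2 rad.
- table_top (a point): centre of the table's polished, slippery upper face (low friction, about 0.25), 91 mm above the bench when level; turns with the table. The table measures 150 mm along x with an 8 mm rim at both x ends (138 mm between the rims) and 120 mm along y with open edges, over which pads slide off into the trays when it is tipped by about 0.6 rad.
- lever_knob (a point): centre of the red ball knob (28 mm across) on the lever, a 10 mm steel rod that rises from the shaft at the robot's side of the table, 130 mm from the table's centre along -x of the frame. The shaft is at 79 to 85 mm height, the knob's centre 200 mm above the bench when level. Lever and table are one piece and tilt together to the same side.
- tipper_table (a joint): tilt of lever and table, rad: 0 level; positive = the lever leans and the table slopes towards +y of the tipper frame, negative towards -y; stops at +-0.65. A spring of 0.9 N m/rad brings it back to 0 when let go; hard over takes about 8 N sideways near the knob.
- tray_red: fixed red open tray for scrap, outside 206 (x) x 170 (y) mm, walls 30 mm high and 5 mm thick, floor 5 mm; stands beside the table on one or the other side. Origin: centre of the underside.
- tray_green: fixed green open tray for good pads, same size as the red one, on the other side of the table.
- board: fixed white upright board 180 mm wide, 8 mm thick, from 80 to 180 mm above the bench on a dark foot (60 x 140 x 10 mm), with a red horizontal line 140 mm above the bench and a red vertical centre line. Origin: on the bench under the board's centre; its face looks to -x (to the robot), y runs along the board.
- view_point (a point): the viewing point: 75 mm in front of the board's centre at the height of the red line, 140 mm above the bench; the pad's centre belongs here, the pad level, its y axis along the board's y (either way round).
- oil_filter: blue upright oil filter, 70 mm across, 89 mm high, a bystander to be left alone; origin: centre of the underside
- insulating_tape: black roll of tape, 58 mm across, 19 mm high, a bystander to be left alone; origin: centre of the underside
- grease_tin: round tin, 75 mm across, 58 mm high, a bystander to be left alone; origin: centre of the underside
Mind the look-alikes: they are no part of the job. Several things have the shape of the pad_blue; the one meant has the colours described above.

How it is judged (in metres and radians):
On the way, in this order (a step that is already met when the one before it is completed fails the run):
1. the empty tipper's lever is held over towards the red tray (more than 0.45 rad) for about a second (((y of tray_red in the frame of tipper above 0 m and value of joint tipper_table above 0.45 rad) or (y of tray_red in the frame of tipper below 0 m and value of joint tipper_table below -0.45 rad))), for 0.8 s.
2. the rust-brown pad is held level at the viewing point (centre within 25 mm, level within 0.17 rad, its long side along the board within 0.25 rad) for 1 s (distance between pad_rusty and view_point below 0.025 m and angle between the z axis of pad_rusty and the z axis of board, either way round below 0.17 rad and angle between the y axis of pad_rusty and the y axis of board, either way round below 0.25 rad and linear speed of pad_rusty below 0.04 m/s), for 0.9 s.
3. the rust-brown pad lies on the level tipper table, let go (centre within 45 mm along and 35 mm across, level within 0.13 rad) (x of pad_rusty in the frame of table_top between -0.045 and 0.045 m and y of pad_rusty in the frame of table_top between -0.035 and 0.035 m and z of pad_rusty in the frame of table_top below 0.025 m and angle between the z axis of pad_rusty and the z axis of tipper, either way round below 0.13 rad and contact force between the fingers and pad_rusty below 0.1 N), for 0.3 s.
4. the rust-brown pad has slid into the red tray while the lever is still held hard over to that side (pad less than 45 mm below the plane of the tipped table face; 60 mm or more if level) (x of pad_rusty in the frame of tray_red between -0.095 and 0.095 m and y of pad_rusty in the frame of tray_red between -0.076 and 0.076 m and z of pad_rusty in the frame of tray_red below 0.06 m and z of pad_rusty in the frame of table_top above -0.045 m), for 0.3 s.
5. the blue pad is held level at the viewing point (centre within 25 mm, level within 0.17 rad, its long side along the board within 0.25 rad) for 1 s (distance between pad_blue and view_point below 0.025 m and angle between the z axis of pad_blue and the z axis of board, either way round below 0.17 rad and angle between the y axis of pad_blue and the y axis of board, either way round below 0.25 rad and linear speed of pad_blue below 0.04 m/s), for 0.9 s.
6. the blue pad lies on the level tipper table, let go (centre within 45 mm along and 35 mm across, level within 0.13 rad) (x of pad_blue in the frame of table_top between -0.045 and 0.045 m and y of pad_blue in the frame of table_top between -0.035 and 0.035 m and z of pad_blue in the frame of table_top below 0.025 m and angle between the z axis of pad_blue and the z axis of tipper, either way round below 0.13 rad and contact force between the fingers and pad_blue below 0.1 N), for 0.3 s.
7. the blue pad has slid into the green tray while the lever is still held hard over to that side (pad less than 45 mm below the plane of the tipped table face; 60 mm or more if level) (x of pad_blue in the frame of tray_green between -0.095 and 0.095 m and y of pad_blue in the frame of tray_green between -0.076 and 0.076 m and z of pad_blue in the frame of tray_green below 0.06 m and z of pad_blue in the frame of table_top above -0.045 m), for 0.3 s.
8. the yellow pad is held level at the viewing point (centre within 25 mm, level within 0.17 rad, its long side along the board within 0.25 rad) for 1 s (distance between pad_yellow and view_point below 0.025 m and angle between the z axis of pad_yellow and the z axis of board, either way round below 0.17 rad and angle between the y axis of pad_yellow and the y axis of board, either way round below 0.25 rad and linear speed of pad_yellow below 0.04 m/s), for 0.9 s.
9. the yellow pad lies on the level tipper table, let go (centre within 45 mm along and 35 mm across, level within 0.13 rad) (x of pad_yellow in the frame of table_top between -0.045 and 0.045 m and y of pad_yellow in the frame of table_top between -0.035 and 0.035 m and z of pad_yellow in the frame of table_top below 0.025 m and angle between the z axis of pad_yellow and the z axis of tipper, either way round below 0.13 rad and contact force between the fingers and pad_yellow below 0.1 N), for 0.3 s.
10. the yellow pad has slid into the green tray while the lever is still held hard over to that side (pad less than 45 mm below the plane of the tipped table face; 60 mm or more if level) (x of pad_yellow in the frame of tray_green between -0.095 and 0.095 m and y of pad_yellow in the frame of tray_green between -0.076 and 0.076 m and z of pad_yellow in the frame of tray_green below 0.06 m and z of pad_yellow in the frame of table_top above -0.045 m), for 0.3 s.
At the end, for the whole second after the job is handed in: Every pad that was there lies at rest in its tray (rust-brown in the red one, blue and yellow in the green one; centre within 95 x 76 mm of the tray's centre and less than 60 mm above the bench), and the lever is back in the middle within 0.06 rad (x of pad_rusty in the frame of tray_red between -0.095 and 0.095 m and y of pad_rusty in the frame of tray_red between -0.076 and 0.076 m and z of pad_rusty in the frame of tray_red below 0.06 m and linear speed of each of pad_rusty, pad_blue, pad_yellow below 0.02 m/s and x of pad_blue in the frame of tray_green between -0.095 and 0.095 m and y of pad_blue in the frame of tray_green between -0.076 and 0.076 m and z of each of pad_blue, pad_yellow in the frame of tray_green below 0.06 m and x of pad_yellow in the frame of tray_green between -0.095 and 0.095 m and y of pad_yellow in the frame of tray_green between -0.076 and 0.076 m and value of joint tipper_table between -0.06 and 0.06 rad); the robot touches nothing.
It fails at once if the blue upright oil filter is moved more than 4 cm (distance of oil_filter from where it was at the start of the episode above 0.04 m).
It fails at once if the black roll of tape is moved more than 4 cm (distance of insulating_tape from where it was at the start of the episode above 0.04 m).
It fails at once if the round tin is moved more than 4 cm (distance of grease_tin from where it was at the start of the episode above 0.04 m).
Of pad_rusty, pad_blue, pad_yellow only 2 to 3 are there at a start; the rules pass over those that are not, and their reading is None.
At some moment in a run one of pad_rusty, pad_blue, pad_yellow may be knocked a few centimetres aside while the robot is not near it.
Once in a run the grip may slacken for a moment while it holds something.
It also fails if it takes over 210 s, if anything falls off the work surface, if the arm or the gripper's body presses on something with over 40 N, if the wrist force passes 120 N, or if a joint passes its speed limit or range.

## Working session

There is one attempt and no reset: what is moved stays moved. The work goes in short steps, Python scripts to look and compute and a tool call to move; the robot and the scene stay as the last step left them, time stands still between calls to the robot, and variables do not carry over. Pictures are saved under pics/ and viewed, at most 14 in all, crops included, and the job is handed in when it is done.

Besides the shell and the picture viewer there is one more tool, called after "Emit:" in YAML: its name, and indented under it one key for each argument. play_rows: Moves the arm, as the interface text tells. Its arguments: {"type":"object","properties":{"increments":{"type":"array","items":{"type":"object","properties":{"xyz":{"type":"array","items":{"type":"number"}},"rot":{"type":"array","items":{"type":"number"}},"hand":{"type":"number"}}}},"grip_force":{"type":"number"}},"required":["increments"]}

```bash
mkdir -p pics; cat > h.py <<'E'
from cell import *
import numpy as np, cv2
from scipy.spatial.transform import Rotation as R
def snap(n,f):
    c=read_camera(n); cv2.imwrite('pics/'+f,c["pixels"]); np.save('pics/'+f+'.npy',c,allow_pickle=True); return c
def load(f): return np.load('pics/'+f+'.npy',allow_pickle=True).item()
def ray(c,u,v):
    f=240/np.tan(np.radians(c["fov_y"])/2); E=np.array(c["extrinsics"])
    d=E[:3,:3]@np.array([(u-c["cx"])/f,(v-c["cy"])/f,1]); return E[:3,3],d/np.linalg.norm(d)
def onz(c,u,v,z):
    o,d=ray(c,u,v); return o+d*(z-o[2])/d[2]
def proj(c,p):
    f=240/np.tan(np.radians(c["fov_y"])/2); E=np.array(c["extrinsics"])
    q=E[:3,:3].T@(np.array(p)-E[:3,3]); return q[:2]/q[2]*f+[c["cx"],c["cy"]]
def tri(c1,p1,c2,p2):
    o,d=ray(c1,*p1);o2,d2=ray(c2,*p2)
    s=np.linalg.lstsq(np.c_[d,-d2],o2-o,rcond=None)[0]; return (o+d*s[0]+o2+d2*s[1])/2
E
python3 - <<'E'
from h import *
np.set_printoptions(precision=4,suppress=True)
for n in("scene","top"): c=snap(n,n+"0.png"); print(n,c["fov_y"],c["cx"],c["cy"],np.array(c["extrinsics"]).round(3).tolist())
s=read_state(); print(s)
E
```

```text
scene 48.2299363510644 314.7974389044036 244.76049378330097 [[0.493, -0.492, 0.718, -639.821], [-0.87, -0.289, 0.399, -810.926], [0.011, -0.822, -0.57, 1109.958], [0.0, 0.0, 0.0, 1.0]]
top 56.16789067854692 311.9220267623359 235.36069485265875 [[0.014, -0.985, 0.174, 315.719], [-1.0, -0.013, 0.01, -153.755], [-0.008, -0.174, -0.985, 1424.775], [0.0, 0.0, 0.0, 1.0]]
{'t': 0.1, 'joints': array([-1.3906,  0.4352,  0.025 ,  1.574 , -0.0116,  1.134 , -0.0751]), 'qd': array([-0.0003, -0.0015, -0.0004, -0.0004,  0.0022, -0.0009, -0.0006]), 'joint_torque': array([  0.0031, -67.1755,   1.0282, -31.6901,   0.0158,   0.0073,
         0.    ]), 'ee_pos': array([174.3519, 599.7235, 230.6019]), 'ee_rot': array([-0.    ,  0.141 ,  0.99  , -0.0007]), 'contact_force': array([-0.1806,  0.0056, -0.0716]), 'ft_torque': array([-0.0331, -0.0366, -0.0311]), 'finger_force': 0.0, 'opening': 85.18521030815224}
```

View pics/top0.png

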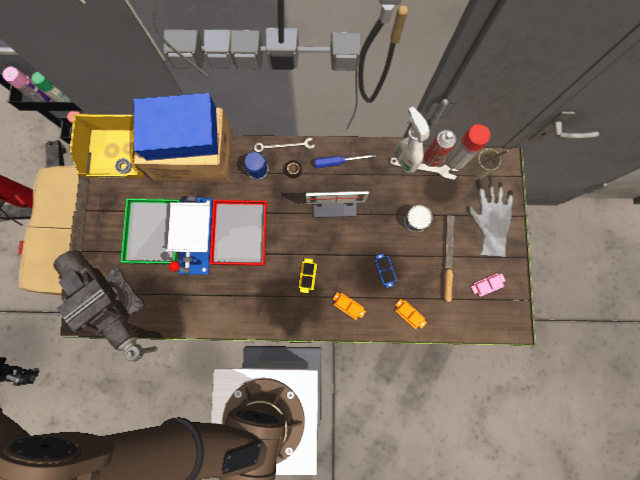

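View pics/scene0.png

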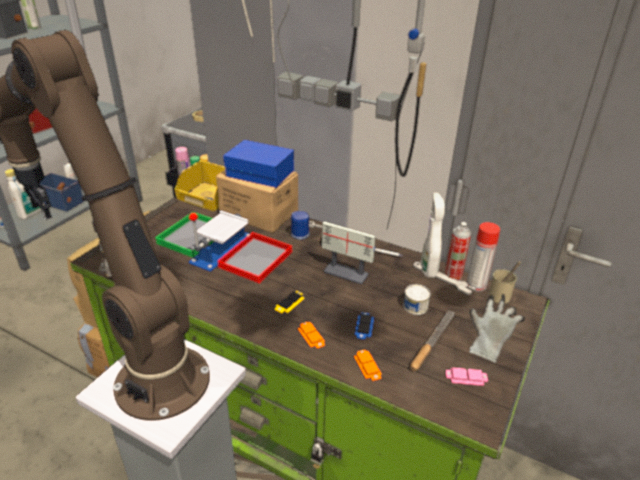

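The top view shows the yellow pad at (308,275) and the blue one at (386,270). The look-alikes are orange at (349,305) and (410,314), and pink at (488,285). The tipper is at (190,235), with its knob at (174,266), the green tray at (150,231) and the red tray at (239,232). The board is at (336,198). I see no rust-brown pad, so I'll check a close crop.

```bash
python3 - <<'E'
import cv2
a=cv2.imread('pics/top0.png')[185:340,260:530]
cv2.imwrite('pics/crop1.png',cv2.resize(a,(798,458),interpolation=cv2.INTER_CUBIC))
a=cv2.imread('pics/top0.png')[130:340,60:285]
cv2.imwrite('pics/crop2.png',cv2.resize(a,None,fx=2.8,fy=2.8,interpolation=cv2.INTER_CUBIC))
E
```

```text
(no output)
```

View pics/crop1.png

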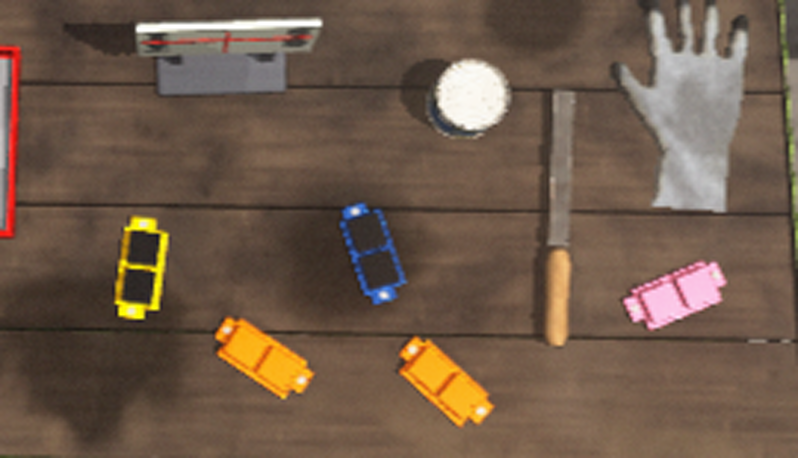

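View pics/crop2.png

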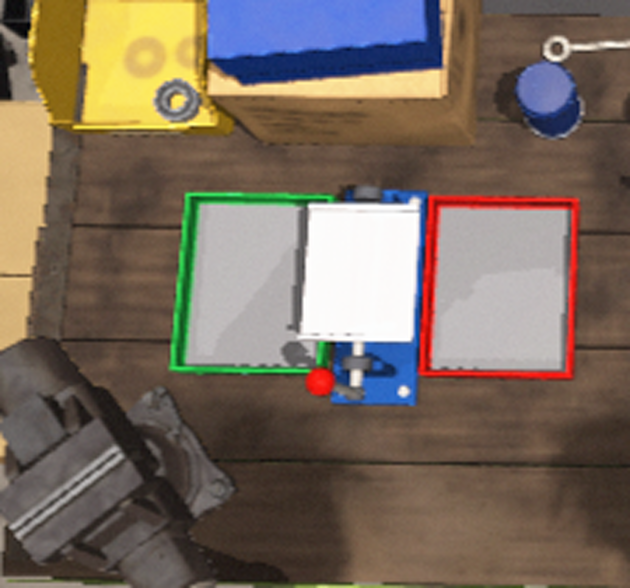

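The crops show the blue pad (blue plate, black lining) and the yellow pad (black lining). The orange and pink ones are all one colour, so they are look-alikes. There is no rust-brown pad. Next I measure positions.

```bash
cat >> h.py <<'E'
def hsv(c): return cv2.cvtColor(c["pixels"],cv2.COLOR_BGR2HSV)
def blob(c,lo,hi,box,close=5):
    m=cv2.inRange(hsv(c),lo,hi); k=np.zeros_like(m); x0,x1,y0,y1=box; k[y0:y1,x0:x1]=m[y0:y1,x0:x1]
    k=cv2.morphologyEx(k,cv2.MORPH_CLOSE,np.ones((close,close)))
    cs=cv2.findContours(k,cv2.RETR_EXTERNAL,cv2.CHAIN_APPROX_NONE)[0]
    return max(cs,key=cv2.contourArea)[:,0,:] if cs else None
def rect(c,cn,z):
    P=np.array([onz(c,u,v,z)[:2] for u,v in cn],np.float32)
    (x,y),(w,h),a=cv2.minAreaRect(P)
    if w<h: w,h,a=h,w,a+90
    return np.round([x,y,w,h,(a+90)%180-90],1)
E
python3 - <<'E'
from h import *
t=load('top0.png');s=load('scene0.png')
print('yellow',rect(t,blob(t,(22,120,120),(35,255,255),(290,325,250,300)),5))
print('blue',rect(t,blob(t,(105,100,50),(125,255,255),(368,402,245,295),7),5))
print('red tray',rect(t,blob(t,(0,150,120),(4,255,255),(205,270,190,270)),30))
print('green tray',rect(t,blob(t,(50,120,60),(75,255,255),(110,190,190,270)),30))
print('table',rect(t,blob(t,(0,0,210),(180,40,255),(160,213,195,260)),97))
k1=blob(t,(0,150,120),(4,255,255),(165,182,255,275)).mean(0)
k2=blob(s,(0,150,100),(6,255,255),(185,203,208,224)).mean(0)
print('knob',k1,k2,tri(t,k1,s,k2),onz(t,*k1,200))
# board: red line crossing
c=blob(t,(0,100,90),(8,255,255),(300,375,188,206)); print('line',c[c[:,0].argmin()],c[c[:,0].argmax()])
for p in (c[c[:,0].argmin()],c[c[:,0].argmax()]): print(onz(t,*p,140))
w=blob(s,(0,0,150),(180,60,255),(318,380,218,265)); print('scene board',cv2.boxPoints(cv2.minAreaRect(w)).tolist(), cv2.approxPolyDP(w,4,True)[:,0].tolist())
c=blob(t,(0,0,150),(180,60,255),(300,375,185,206)); print(cv2.approxPolyDP(c,3,True)[:,0].tolist())
E
```

```text
yellow [ 439.1 -126.6  109.3   48.5   -6.9]
blue [ 458.7 -373.3  108.    47.3   18.7]
red tray [ 5.704e+02  9.330e+01  2.090e+02  1.733e+02 -1.000e-01]
green tray [ 5.710e+02  3.729e+02  2.089e+02  1.750e+02 -5.000e-01]
table [ 5.679e+02  2.338e+02  1.698e+02  1.225e+02 -4.000e-01]
knob [173.78571429 266.10714286] [192.88888889 216.88888889] [440.95707687 235.57246034 203.31215001] [441.62342212 236.15521998 200.        ]
line [308 199] [365 197]
[ 651.04121869 -127.27367399  140.        ]
[ 659.12092553 -294.89463141  140.        ]
scene board [[318.0, 218.0], [379.0, 218.0], [379.0, 261.0], [318.0, 261.0]] [[318, 225], [323, 228], [323, 247], [369, 261], [379, 251], [374, 247], [379, 218], [347, 218], [345, 226], [326, 221]]
[[368, 192], [306, 195], [347, 197]]
```

```bash
cat >> h.py <<'E'
def inc(p,yaw,pos=None,q=None):
    """increment (m, deg) from the present pose to TCP p (mm), tool down, tool y at yaw deg in world"""
    s=read_state(); pos=s["ee_pos"] if pos is None else pos; q=s["ee_rot"] if q is None else q
    r=R.from_quat(np.r_[q[1:],q[0]]); y=np.radians(yaw); Y=np.array([np.cos(y),np.sin(y),0]); Z=np.array([0,0,-1.])
    T=R.from_matrix(np.c_[np.cross(Y,Z),Y,Z])
    return (r.inv().apply(np.array(p,float)-pos)/1000).round(4).tolist(),np.degrees((r.inv()*T).as_rotvec()).round(2).tolist()
def st():
    s=read_state(); q=s["ee_rot"]; r=R.from_quat(np.r_[q[1:],q[0]]).as_matrix()
    print('t',round(s["t"],2),'pos',s["ee_pos"].round(1),'yaw',round(np.degrees(np.arctan2(r[1,1],r[0,1])),1),'j',s["joints"].round(2),'F',s["contact_force"].round(1),'op',round(s["opening"],1),'ff',round(s["finger_force"],1))
E
python3 - <<'E'
from h import *
t=load('top0.png')
print('vise',[onz(t,*p,130).round() for p in((80,265),(135,350),(115,290),(140,300))])
print(inc((440,285,350),90)); print(inc((440,285,170),90)); st()
E
```

```text
vise [array([448., 531., 130.]), array([211., 352., 130.]), array([378., 423., 130.]), array([350., 349., 130.])]
([-0.343, -0.2282, -0.119], [-0.08, -0.0, -16.21])
([-0.3429, -0.228, 0.061], [-0.08, -0.0, -16.21])
t 0.1 pos [174.4 599.7 230.6] yaw 73.8 j [-1.39  0.44  0.03  1.57 -0.01  1.13 -0.08] F [-0.2  0.  -0.1] op 85.2 ff 0.0
```

Emit:
play_rows:
  increments:
    - {"xyz": [0,0,-0.04],"rot": [0,0,0],"hand": 0.0}
    - {"xyz": [0,0,-0.08],"rot": [0,0,0],"hand": 0.0}
    - {"xyz": [0,0,-0.12],"rot": [0,0,0],"hand": 0.0}
    - {"xyz": [-0.03,-0.02,-0.15],"rot": [0,0,-2],"hand": 0.0}
    - {"xyz": [-0.06,-0.04,-0.15],"rot": [0,0,-5],"hand": 0.0}
    - {"xyz": [-0.09,-0.06,-0.15],"rot": [0,0,-8],"hand": 0.0}
    - {"xyz": [-0.12,-0.08,-0.15],"rot": [0,0,-11],"hand": 0.0}
    - {"xyz": [-0.15,-0.1,-0.15],"rot": [0,0,-14],"hand": 0.0}
    - {"xyz": [-0.18,-0.12,-0.15],"rot": [0,0,-16.2],"hand": 0.0}
    - {"xyz": [-0.21,-0.14,-0.15],"rot": [0,0,-16.2],"hand": 0.0}

```text
t: 0.93
ee_pos: [337.8, 405.4, 381.1]
ee_rot: [-0.0, -0.001, 1.0, -0.0]
contact_force: [0.5, 0.2, -0.1]
opening: 0.1
finger_force: 0.0
```

```bash
python3 - <<'E'
from h import *
st(); print(inc((440,285,380),90),inc((440,285,170),90))
E
```

```text
t 0.93 pos [337.8 405.4 381.1] yaw 90.1 j [-1.05  0.18  0.1   1.56 -0.02  1.4   0.61] F [ 0.5  0.2 -0.1] op 0.1 ff 0.0
([-0.1019, -0.1206, 0.0011], [-0.02, -0.02, 0.14]) ([-0.102, -0.1205, 0.2111], [-0.02, -0.02, 0.14])
```

Emit:
play_rows:
  increments:
    - {"xyz": [-0.03,-0.035,0],"rot": [0,0,0],"hand": 0.0}
    - {"xyz": [-0.06,-0.07,0],"rot": [0,0,0],"hand": 0.0}
    - {"xyz": [-0.09,-0.105,0],"rot": [0,0,0],"hand": 0.0}
    - {"xyz": [-0.1,-0.12,0.03],"rot": [0,0,0],"hand": 0.0}
    - {"xyz": [-0.1,-0.12,0.07],"rot": [0,0,0],"hand": 0.0}
    - {"xyz": [-0.1,-0.12,0.11],"rot": [0,0,0],"hand": 0.0}
    - {"xyz": [-0.1,-0.12,0.15],"rot": [0,0,0],"hand": 0.0}
    - {"xyz": [-0.1,-0.12,0.18],"rot": [0,0,0],"hand": 0.0}
    - {"xyz": [-0.1,-0.12,0.205],"rot": [0,0,0],"hand": 0.0}
    - {"xyz": [-0.1,-0.12,0.205],"rot": [0,0,0],"hand": 0.0}

```text
t: 1.77
ee_pos: [434.2, 285.0, 171.5]
ee_rot: [-0.003, 0.0, 1.0, -0.003]
contact_force: [-1.7, 0.2, -0.4]
opening: 0.2
finger_force: 0.0
```

Emit:
play_rows:
  increments:
    - {"xyz": [0,-0.008,0],"rot": [0,0,0],"hand": 0.0}
    - {"xyz": [0,-0.016,0],"rot": [0,0,0],"hand": 0.0}
    - {"xyz": [0,-0.024,0],"rot": [0,0,0],"hand": 0.0}
    - {"xyz": [0,-0.032,0],"rot": [0,0,0],"hand": 0.0}
    - {"xyz": [0,-0.04,0],"rot": [0,0,0],"hand": 0.0}
    - {"xyz": [0,-0.045,0],"rot": [0,0,0],"hand": 0.0}
    - {"xyz": [0,-0.05,0],"rot": [0,0,0],"hand": 0.0}
    - {"xyz": [0,-0.055,0],"rot": [0,0,0],"hand": 0.0}
    - {"xyz": [0,-0.055,0],"rot": [0,0,0],"hand": 0.0}
    - {"xyz": [0,-0.055,0],"rot": [0,0,0],"hand": 0.0}

```text
t: 2.6
ee_pos: [437.0, 232.2, 176.4]
ee_rot: [0.0, 0.0, 1.0, 0.0]
contact_force: [0.9, 3.2, 1.6]
opening: 0.2
finger_force: 1.0
```

```bash
python3 - <<'E'
from h import *
st(); c=snap('scene','lev.png'); cv2.imwrite('pics/levc.png',cv2.resize(c["pixels"][160:320,120:330],None,fx=3,fy=3))
E
```

```text
t 2.6 pos [437.  232.2 176.4] yaw 90.0 j [-0.75  0.28  0.19  1.97 -0.07  0.9   1.05] F [0.9 3.2 1.6] op 0.2 ff 1.0
```

View pics/levc.png

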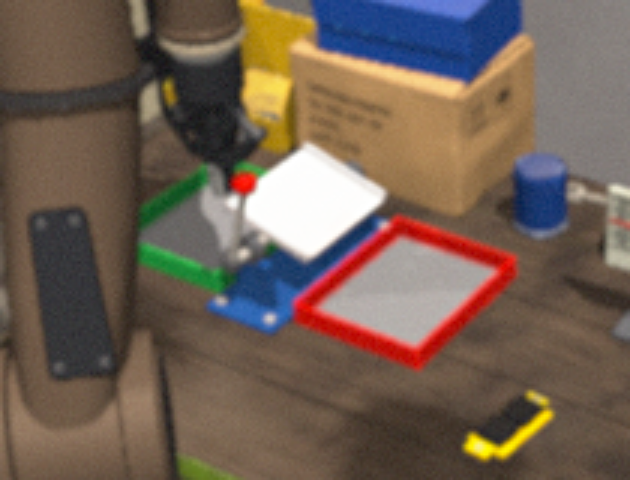

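The lever is tilting towards the red tray: the knob is at (243,182) in the crop and the table slopes right. I push on and hold.

Emit:
play_rows:
  increments:
    - {"xyz": [0,-0.006,0.002],"rot": [0,0,0],"hand": 0.0}
    - {"xyz": [0,-0.012,0.004],"rot": [0,0,0],"hand": 0.0}
    - {"xyz": [0,-0.018,0.006],"rot": [0,0,0],"hand": 0.0}
    - {"xyz": [0,-0.024,0.007],"rot": [0,0,0],"hand": 0.0}
    - {"xyz": [0,-0.028,0.008],"rot": [0,0,0],"hand": 0.0}
    - {"xyz": [0,-0.032,0.008],"rot": [0,0,0],"hand": 0.0}
    - {"xyz": [0,-0.032,0.008],"rot": [0,0,0],"hand": 0.0}
    - {"xyz": [0,-0.032,0.008],"rot": [0,0,0],"hand": 0.0}
    - {"xyz": [0,-0.032,0.008],"rot": [0,0,0],"hand": 0.0}
    - {"xyz": [0,-0.032,0.008],"rot": [0,0,0],"hand": 0.0}

```text
t: 3.48
ee_pos: [436.7, 200.1, 168.2]
ee_rot: [-0.0, 0.0, 1.0, 0.0]
contact_force: [0.0, 6.1, 0.0]
opening: 0.3
finger_force: 2.6
```

```bash
python3 - <<'E'
from h import *
st()
E
```

```text
t 3.48 pos [436.7 200.1 168.2] yaw 90.0 j [-0.71  0.27  0.2   2.01 -0.07  0.87  1.11] F [0.  6.1 0. ] op 0.3 ff 2.6
```

Emit:
play_rows:
  increments:
    - {"xyz": [0,-0.003,0],"rot": [0,0,0],"hand": 0.0}
    - {"xyz": [0,-0.006,0],"rot": [0,0,0],"hand": 0.0}
    - {"xyz": [0,-0.008,0],"rot": [0,0,0],"hand": 0.0}
    - {"xyz": [0,-0.008,0],"rot": [0,0,0],"hand": 0.0}
    - {"xyz": [0,-0.008,0],"rot": [0,0,0],"hand": 0.0}
    - {"xyz": [0,-0.008,0],"rot": [0,0,0],"hand": 0.0}
    - {"xyz": [0,-0.008,0],"rot": [0,0,0],"hand": 0.0}
    - {"xyz": [0,-0.008,0],"rot": [0,0,0],"hand": 0.0}
    - {"xyz": [0,-0.008,0],"rot": [0,0,0],"hand": 0.0}
    - {"xyz": [0,-0.008,0],"rot": [0,0,0],"hand": 0.0}

```text
t: 4.32
ee_pos: [436.8, 194.2, 168.4]
ee_rot: [0.0, -0.001, 1.0, 0.001]
contact_force: [0.1, 12.1, -2.7]
opening: 0.1
finger_force: 5.6
```

```bash
python3 - <<'E'
from h import *
st(); c=snap('scene','lev2.png'); cv2.imwrite('pics/levc2.png',cv2.resize(c["pixels"][190:290,150:290],None,fx=3.5,fy=3.5))
t=load('scene0.png')
k=blob(c,(0,150,100),(6,255,255),(190,225,205,240)).mean(0); print(k); 
o,d=ray(c,*k); s=(440-o[0])/d[0]; print('knob',o+d*s)
E
```

```text
t 4.32 pos [436.8 194.2 168.4] yaw 90.1 j [-0.7   0.26  0.21  2.02 -0.07  0.86  1.12] F [ 0.1 12.1 -2.7] op 0.1 ff 5.6
[210.2 228.8]
knob [440.         168.66779209 180.69906564]
```

Knob at (440,169,181), so the tilt is about 0.6 and it is at its stop. I hold briefly, then ease back.

Emit:
play_rows:
  increments:
    - {"xyz": [0,0,0],"rot": [0,0,0],"hand": 0.0}
    - {"xyz": [0,0,0],"rot": [0,0,0],"hand": 0.0}
    - {"xyz": [0,0,0],"rot": [0,0,0],"hand": 0.0}
    - {"xyz": [0,0.012,0],"rot": [0,0,0],"hand": 0.0}
    - {"xyz": [0,0.025,0],"rot": [0,0,0],"hand": 0.0}
    - {"xyz": [0,0.038,0],"rot": [0,0,0],"hand": 0.0}
    - {"xyz": [0,0.05,0],"rot": [0,0,0],"hand": 0.0}
    - {"xyz": [0,0.065,0],"rot": [0,0,0],"hand": 0.0}
    - {"xyz": [0,0.08,0],"rot": [0,0,0],"hand": 0.0}
    - {"xyz": [0,0.095,0],"rot": [0,0,0],"hand": 0.0}

```text
t: 5.2
ee_pos: [436.8, 288.3, 168.0]
ee_rot: [-0.0, 0.0, 1.0, -0.0]
contact_force: [1.0, 0.3, -0.2]
opening: 0.2
finger_force: 0.0
```

Emit:
play_rows:
  increments:
    - {"xyz": [0,0,-0.04],"rot": [0,0,0],"hand": 0.06}
    - {"xyz": [0,0,-0.08],"rot": [0,0,0],"hand": 0.06}
    - {"xyz": [0,0,-0.12],"rot": [0,0,0],"hand": 0.06}
    - {"xyz": [0,-0.03,-0.14],"rot": [0,0,0],"hand": 0.06}
    - {"xyz": [0,-0.06,-0.14],"rot": [0,0,0],"hand": 0.06}
    - {"xyz": [0,-0.1,-0.14],"rot": [0,0,5],"hand": 0.06}
    - {"xyz": [0,-0.14,-0.14],"rot": [0,0,10],"hand": 0.06}
    - {"xyz": [0,-0.18,-0.14],"rot": [0,0,15],"hand": 0.06}
    - {"xyz": [0,-0.22,-0.14],"rot": [0,0,22],"hand": 0.06}
    - {"xyz": [0,-0.26,-0.14],"rot": [0,0,29],"hand": 0.06}

```text
t: 6.03
ee_pos: [436.7, 25.8, 308.3]
ee_rot: [-0.0, 0.253, 0.967, -0.0]
contact_force: [1.4, -0.6, 0.2]
opening: 60.3
finger_force: 0.0
```

```bash
python3 - <<'E'
from h import *
t=snap('top','t1.png')
b=blob(t,(105,100,50),(125,255,255),(340,430,235,330),7); print('blue',rect(t,b,5),cv2.minAreaRect(b))
y=blob(t,(22,120,120),(35,255,255),(280,345,235,320)); print('yellow',rect(t,y,5) if y is not None else 0)
st(); print(inc((455,-373,200),-71.3)); 
E
```

```text
blue [ 458.7 -373.7  107.8   47.1   17.9] ((385.8000183105469, 269.9000244140625), (34.46882629394531, 14.86270523071289), 71.56505584716797)
yellow [ 439.1 -126.6  109.3   48.5   -6.9]
t 6.08 pos [436.5  17.3 308.7] yaw 59.6 j [-0.57  0.04  0.43  1.9  -0.02  1.2   0.91] F [-1.8 -7.7 -0.4] op 60.4 ff 0.0
([-0.2131, -0.3272, 0.1098], [0.04, 0.2, 130.94])
```

Emit:
play_rows:
  increments:
    - {"xyz": [-0.02,-0.032,0],"rot": [0,0,7],"hand": 0.06}
    - {"xyz": [-0.04,-0.064,0],"rot": [0,0,14],"hand": 0.06}
    - {"xyz": [-0.06,-0.096,0],"rot": [0,0,21],"hand": 0.06}
    - {"xyz": [-0.08,-0.128,0],"rot": [0,0,28],"hand": 0.06}
    - {"xyz": [-0.1,-0.16,0],"rot": [0,0,35],"hand": 0.06}
    - {"xyz": [-0.12,-0.192,0],"rot": [0,0,42],"hand": 0.06}
    - {"xyz": [-0.14,-0.224,0],"rot": [0,0,49],"hand": 0.06}
    - {"xyz": [-0.16,-0.256,0],"rot": [0,0,56],"hand": 0.06}
    - {"xyz": [-0.18,-0.288,0],"rot": [0,0,63],"hand": 0.06}
    - {"xyz": [-0.2,-0.32,0.02],"rot": [0,0,70],"hand": 0.06}

```text
t: 6.92
ee_pos: [458.7, -351.3, 291.3]
ee_rot: [0.002, 0.762, 0.648, 0.001]
contact_force: [1.5, 0.8, 1.1]
opening: 59.8
finger_force: 0.0
```

Emit:
play_rows:
  increments:
    - {"xyz": [0,0,0.01],"rot": [0,0,7],"hand": 0.06}
    - {"xyz": [0,0,0.02],"rot": [0,0,14],"hand": 0.06}
    - {"xyz": [0,0,0.03],"rot": [0,0,21],"hand": 0.06}
    - {"xyz": [0,0,0.04],"rot": [0,0,28],"hand": 0.06}
    - {"xyz": [0,0,0.05],"rot": [0,0,35],"hand": 0.06}
    - {"xyz": [0,0,0.06],"rot": [0,0,42],"hand": 0.06}
    - {"xyz": [0,0,0.07],"rot": [0,0,49],"hand": 0.06}
    - {"xyz": [0,0,0.08],"rot": [0,0,56],"hand": 0.06}
    - {"xyz": [0,0,0.09],"rot": [0,0,62],"hand": 0.06}
    - {"xyz": [0,0,0.09],"rot": [0,0,63],"hand": 0.06}

```text
t: 7.75
ee_pos: [457.0, -347.0, 196.6]
ee_rot: [-0.001, 0.988, 0.155, -0.002]
contact_force: [-0.4, 0.2, 0.2]
opening: 60.2
finger_force: 0.0
```

```bash
python3 - <<'E'
from h import *
st(); w=snap('wrist','w1.png'); print(np.array(w["extrinsics"]).round(2).tolist(),w["fov_y"])
b=blob(w,(105,100,40),(125,255,255),(0,640,0,480),25); print('blue',rect(w,b,5),cv2.minAreaRect(b))
print(inc((458,-373,60),-72))
E
```

```text
t 7.75 pos [ 457.  -347.   196.6] yaw -72.2 j [-0.14  0.56  1.06  1.8  -0.54  1.12 -0.15] F [-0.4  0.2  0.2] op 60.2 ff 0.0
[[0.31, -0.92, -0.25, 521.13], [-0.95, -0.3, -0.08, -327.79], [-0.0, 0.27, -0.96, 338.72], [0.0, 0.0, 0.0, 1.0]] 59.65492288711529
blue [ 459.5 -372.7  108.    46.3   18.3] ((347.0, 211.0), (130.0, 58.0), 90.0)
([-0.0066, 0.0247, 0.1376], [-0.09, 0.14, 0.02])
```

View pics/w1.png

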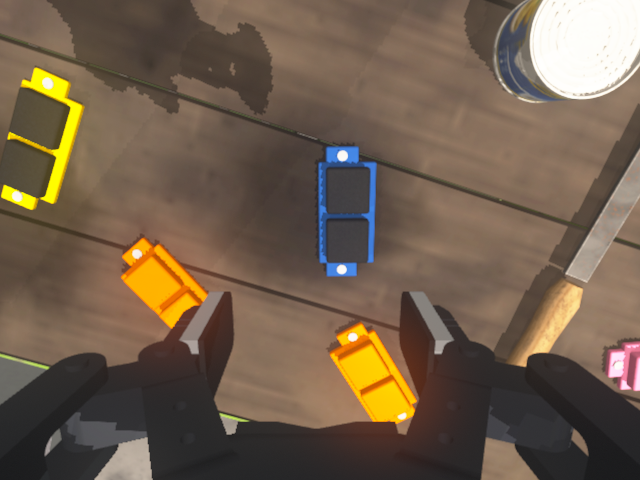

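Blue pad at (347,211) in the wrist view, black lining and blue plate, clear of the neighbours. Descending.

Emit:
play_rows:
  increments:
    - {"xyz": [-0.002,0.01,0.02],"rot": [0,0,0],"hand": 0.06}
    - {"xyz": [-0.005,0.025,0.05],"rot": [0,0,0],"hand": 0.06}
    - {"xyz": [-0.005,0.025,0.08],"rot": [0,0,0],"hand": 0.06}
    - {"xyz": [-0.005,0.025,0.11],"rot": [0,0,0],"hand": 0.06}
    - {"xyz": [-0.005,0.025,0.14],"rot": [0,0,0],"hand": 0.06}
    - {"xyz": [-0.005,0.025,0.16],"rot": [0,0,0],"hand": 0.06}
    - {"xyz": [-0.005,0.025,0.175],"rot": [0,0,0],"hand": 0.06}
    - {"xyz": [-0.005,0.025,0.185],"rot": [0,0,0],"hand": 0.06}
    - {"xyz": [-0.005,0.025,0.19],"rot": [0,0,0],"hand": 0.06}
    - {"xyz": [-0.005,0.025,0.19],"rot": [0,0,0],"hand": 0.06}

```text
t: 8.63
ee_pos: [459.9, -374.1, 8.7]
ee_rot: [-0.0, 0.988, 0.157, 0.0]
contact_force: [0.3, -0.3, 0.1]
opening: 60.3
finger_force: 0.0
```

```bash
python3 - <<'E'
from h import *
st(); w=snap('wrist','w2.png')
E
```

```text
t 8.63 pos [ 459.9 -374.1    8.7] yaw -71.9 j [ 0.07  0.8   0.82  1.9  -0.81  0.81  0.07] F [ 0.3 -0.3  0.1] op 60.3 ff 0.0
```

View pics/w2.png

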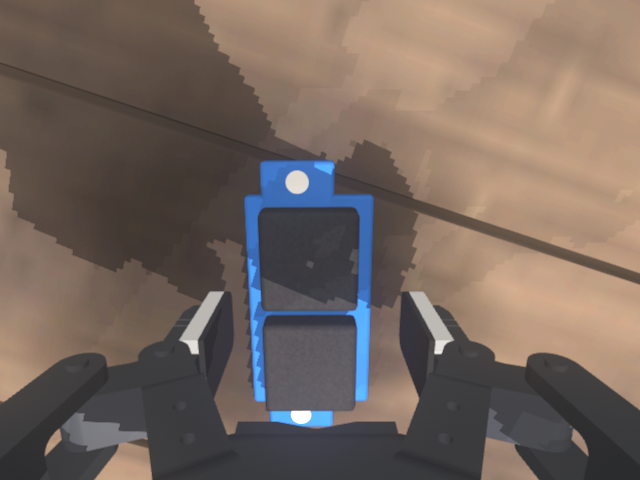

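The pad sits between the fingers, with its centre at about (308,310). I lower by small steps.

Emit:
play_rows:
  increments:
    - {"xyz": [0,0,0.001],"rot": [0,0,0],"hand": 0.056}
    - {"xyz": [0,0,0.002],"rot": [0,0,0],"hand": 0.056}
    - {"xyz": [0,0,0.003],"rot": [0,0,0],"hand": 0.056}
    - {"xyz": [0,0,0.004],"rot": [0,0,0],"hand": 0.056}
    - {"xyz": [0,0,0.005],"rot": [0,0,0],"hand": 0.056}
    - {"xyz": [0,0,0.006],"rot": [0,0,0],"hand": 0.056}
    - {"xyz": [0,0,0.007],"rot": [0,0,0],"hand": 0.056}
    - {"xyz": [0,0,0.008],"rot": [0,0,0],"hand": 0.056}
    - {"xyz": [0,0,0.008],"rot": [0,0,0],"hand": 0.056}
    - {"xyz": [0,0,0.008],"rot": [0,0,0],"hand": 0.056}

```text
t: 9.52
ee_pos: [459.5, -374.1, 0.7]
ee_rot: [-0.0, 0.988, 0.156, -0.0]
contact_force: [0.3, -0.8, 0.0]
opening: 55.9
finger_force: 0.0
```

Emit:
play_rows:
  grip_force: 50
  increments:
    - {"xyz": [0,0,0.001],"rot": [0,0,0],"hand": 0.056}
    - {"xyz": [0,0,0.002],"rot": [0,0,0],"hand": 0.056}
    - {"xyz": [0,0,0.002],"rot": [0,0,0],"hand": 0.04}
    - {"xyz": [0,0,0.002],"rot": [0,0,0],"hand": 0.03}
    - {"xyz": [0,0,0.002],"rot": [0,0,0],"hand": 0.03}
    - {"xyz": [0,0,0.002],"rot": [0,0,0],"hand": 0.03}
    - {"xyz": [0,0,0.002],"rot": [0,0,0],"hand": 0.03}
    - {"xyz": [0,0,0.002],"rot": [0,0,0],"hand": 0.03}
    - {"xyz": [0,0,0.002],"rot": [0,0,0],"hand": 0.03}
    - {"xyz": [0,0,0.002],"rot": [0,0,0],"hand": 0.03}

```text
t: 10.35
ee_pos: [459.6, -374.0, -1.0]
ee_rot: [-0.0, 0.988, 0.156, 0.0]
contact_force: [-1.1, 1.9, 5.0]
opening: 43.7
finger_force: 51.2
```

```bash
python3 - <<'E'
from h import *
st(); w=snap('wrist','w3.png')
E
```

```text
t 10.35 pos [ 459.6 -374.    -1. ] yaw -72.0 j [ 0.08  0.81  0.8   1.91 -0.82  0.79  0.08] F [-1.1  1.9  5. ] op 43.7 ff 51.2
```

Emit:
play_rows:
  grip_force: 80
  increments:
    - {"xyz": [0,0,0],"rot": [0,0,0],"hand": 0.03}
    - {"xyz": [0,0,0],"rot": [0,0,0],"hand": 0.03}
    - {"xyz": [0,0,-0.01],"rot": [0,0,0],"hand": 0.03}
    - {"xyz": [0,0,-0.025],"rot": [0,0,0],"hand": 0.03}
    - {"xyz": [0,0,-0.045],"rot": [0,0,0],"hand": 0.03}
    - {"xyz": [0,0,-0.07],"rot": [0,0,0],"hand": 0.03}
    - {"xyz": [0,0,-0.1],"rot": [0,0,0],"hand": 0.03}
    - {"xyz": [0,0,-0.13],"rot": [0,0,0],"hand": 0.03}
    - {"xyz": [0,0,-0.145],"rot": [0,0,0],"hand": 0.03}
    - {"xyz": [0,0,-0.145],"rot": [0,0,0],"hand": 0.03}

```text
t: 11.23
ee_pos: [460.7, -376.0, 148.3]
ee_rot: [0.002, 0.988, 0.156, 0.002]
contact_force: [0.7, -0.4, -3.1]
opening: 42.7
finger_force: 82.0
```

```bash
python3 - <<'E'
from h import *
st(); w=snap('wrist','w4.png'); print(inc((520,-214,142),2.75),inc((582,-214,140),2.75))
cv2.imwrite('pics/w4s.png',w["pixels"][100:480,100:540])
E
```

```text
t 11.23 pos [ 460.7 -376.   148.3] yaw -72.0 j [-0.04  0.64  0.99  1.81 -0.62  1.04 -0.07] F [ 0.7 -0.4 -3.1] op 42.7 ff 82.0
([0.1065, -0.1346, 0.0038], [0.22, -0.01, -74.76]) ([0.1655, -0.1155, 0.006], [0.22, -0.01, -74.76])
```

View pics/w4s.png

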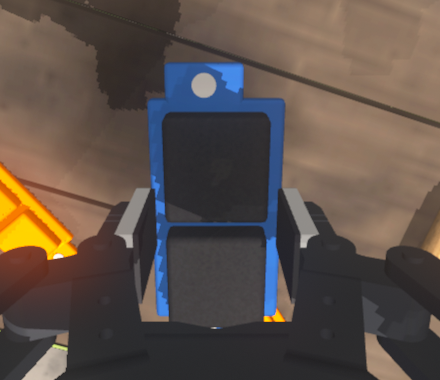

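The blue pad is held square and level, and its ear hole sits at (203,85) in the crop. Now to the viewing point.

Emit:
play_rows:
  increments:
    - {"xyz": [0.01,-0.012,0],"rot": [0,0,-3],"hand": 0.03}
    - {"xyz": [0.022,-0.025,0],"rot": [0,0,-7],"hand": 0.03}
    - {"xyz": [0.036,-0.037,0],"rot": [0,0,-12],"hand": 0.03}
    - {"xyz": [0.05,-0.049,0],"rot": [0,0,-18],"hand": 0.03}
    - {"xyz": [0.064,-0.061,0],"rot": [0,0,-24],"hand": 0.03}
    - {"xyz": [0.078,-0.073,0],"rot": [0,0,-30],"hand": 0.03}
    - {"xyz": [0.092,-0.085,0],"rot": [0,0,-36],"hand": 0.03}
    - {"xyz": [0.104,-0.095,0],"rot": [0,0,-42],"hand": 0.03}
    - {"xyz": [0.115,-0.1,0],"rot": [0,0,-48],"hand": 0.03}
    - {"xyz": [0.125,-0.105,0],"rot": [0,0,-53],"hand": 0.03}

```text
t: 12.12
ee_pos: [545.8, -233.9, 142.5]
ee_rot: [-0.001, 0.812, 0.583, -0.0]
contact_force: [1.0, -0.7, -2.0]
opening: 42.4
finger_force: 82.0
```

```bash
python3 - <<'E'
from h import *
st(); print(inc((582,-214,139),2.75))
E
```

```text
t 12.12 pos [ 545.8 -233.9  142.5] yaw -18.6 j [-0.19  0.56  0.75  1.8  -0.45  0.97  0.42] F [ 1.  -0.7 -2. ] op 42.4 ff 82.0
([0.0305, 0.0279, 0.0034], [-0.13, -0.05, -21.39])
```

Emit:
play_rows:
  increments:
    - {"xyz": [0.004,0.004,0.001],"rot": [0,0,-3],"hand": 0.03}
    - {"xyz": [0.009,0.009,0.001],"rot": [0,0,-7],"hand": 0.03}
    - {"xyz": [0.014,0.013,0.002],"rot": [0,0,-11],"hand": 0.03}
    - {"xyz": [0.019,0.018,0.003],"rot": [0,0,-15],"hand": 0.03}
    - {"xyz": [0.024,0.023,0.003],"rot": [0,0,-18],"hand": 0.03}
    - {"xyz": [0.028,0.026,0.003],"rot": [0,0,-20],"hand": 0.03}
    - {"xyz": [0.03,0.028,0.003],"rot": [0,0,-21],"hand": 0.03}
    - {"xyz": [0.03,0.028,0.003],"rot": [0,0,-21],"hand": 0.03}
    - {"xyz": [0.03,0.028,0.003],"rot": [0,0,-21],"hand": 0.03}
    - {"xyz": [0.03,0.028,0.003],"rot": [0,0,-21],"hand": 0.03}

```text
t: 12.95
ee_pos: [581.7, -216.7, 140.6]
ee_rot: [-0.0, 0.695, 0.719, -0.0]
contact_force: [0.0, 1.9, -2.8]
opening: 42.9
finger_force: 82.0
```

```bash
python3 - <<'E'
from h import *
st(); print(inc((582,-214,139),2.75)); w=snap('wrist','w5.png'); c=snap('scene','s5.png'); t=snap('top','t5.png')
a=cv2.resize(c["pixels"][200:300,290:400],None,fx=3.6,fy=3.6); b=cv2.resize(t["pixels"][170:270,290:390],None,fx=3.6,fy=3.6)
cv2.imwrite('pics/c5.png',np.hstack([a,b]))
E
```

```text
t 12.95 pos [ 581.7 -216.7  140.6] yaw 1.9 j [-0.15  0.57  0.64  1.73 -0.4   0.98  0.67] F [ 0.   1.9 -2.8] op 42.9 ff 82.0
([0.0027, 0.0004, 0.0016], [-0.04, -0.0, -0.84])
```

View pics/c5.png

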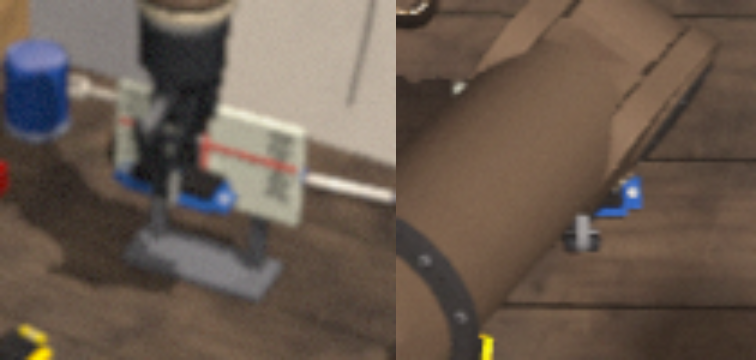

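View pics/w5.png

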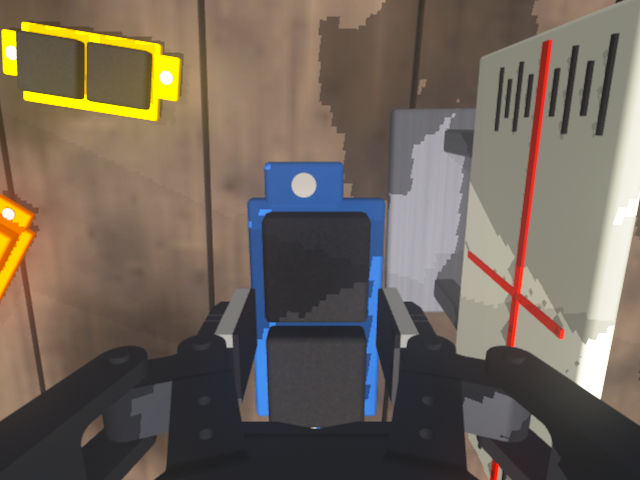

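The blue pad is in front of the board. The red cross is at (515,292) in the wrist view, so I'll check the position against it.

```bash
python3 - <<'E'
from h import *
w=load('w5.png')
for p in((515,292),(546,45),(494,470)): print(onz(w,*p,140).round(1))
for p in((304,185),): print('hole',onz(w,*p,146))
E
```

```text
[ 654.8 -208.6  140. ]
[ 651.2 -125.1  140. ]
[ 658.7 -288.5  140. ]
hole [ 576.45527658 -170.93408867  146.        ]
```

Emit:
play_rows:
  increments:
    - {"xyz": [0.002,0.001,0.001],"rot": [0,0,-0.5],"hand": 0.03}
    - {"xyz": [0.005,0.002,0.001],"rot": [0,0,-0.8],"hand": 0.03}
    - {"xyz": [0.005,0.002,0.001],"rot": [0,0,-0.8],"hand": 0.03}
    - {"xyz": [0.005,0.002,0.001],"rot": [0,0,-0.8],"hand": 0.03}
    - {"xyz": [0.005,0.002,0.001],"rot": [0,0,-0.8],"hand": 0.03}
    - {"xyz": [0.005,0.002,0.001],"rot": [0,0,-0.8],"hand": 0.03}
    - {"xyz": [0.005,0.002,0.001],"rot": [0,0,-0.8],"hand": 0.03}
    - {"xyz": [0.005,0.002,0.001],"rot": [0,0,-0.8],"hand": 0.03}
    - {"xyz": [0.005,0.002,0.001],"rot": [0,0,-0.8],"hand": 0.03}
    - {"xyz": [0.005,0.002,0.001],"rot": [0,0,-0.8],"hand": 0.03}

```text
t: 13.93
ee_pos: [584.1, -211.4, 139.8]
ee_rot: [-0.0, 0.69, 0.724, 0.0]
contact_force: [-0.2, -0.7, -2.8]
opening: 42.9
finger_force: 82.0
```

Emit:
play_rows:
  increments:
    - {"xyz": [0,0,0],"rot": [0,0,0],"hand": 0.03}
    - {"xyz": [0,0,0],"rot": [0,0,0],"hand": 0.03}
    - {"xyz": [0,0,0],"rot": [0,0,0],"hand": 0.03}
    - {"xyz": [0,0,0],"rot": [0,0,0],"hand": 0.03}
    - {"xyz": [0,0,0],"rot": [0,0,0],"hand": 0.03}
    - {"xyz": [0,0,0],"rot": [0,0,0],"hand": 0.03}
    - {"xyz": [0,0,0],"rot": [0,0,0],"hand": 0.03}
    - {"xyz": [0,0,0],"rot": [0,0,0],"hand": 0.03}
    - {"xyz": [0,0,0],"rot": [0,0,0],"hand": 0.03}
    - {"xyz": [0,0,0],"rot": [0,0,0],"hand": 0.03}

```text
t: 14.77
ee_pos: [584.1, -211.3, 139.8]
ee_rot: [0.0, 0.69, 0.724, 0.0]
contact_force: [1.4, 0.6, -2.1]
opening: 43.0
finger_force: 82.0
```

```bash
python3 - <<'E'
from h import *
w=snap('wrist','w6.png'); st(); h=blob(w,(105,100,40),(125,255,255),(200,440,100,480),25); print(cv2.boundingRect(h),cv2.boundingRect(blob(load('w5.png'),(105,100,40),(125,255,255),(200,440,100,480),25)))
print(inc((560,0,230),45)); print(inc((569,234,200),90))
E
```

```text
t 14.82 pos [ 584.1 -211.4  139.8] yaw 2.8 j [-0.16  0.57  0.64  1.73 -0.4   0.97  0.68] F [-0.9  0.  -2.8] op 42.6 ff 82.0
(248, 163, 137, 253) (248, 163, 137, 253)
([0.2123, -0.0138, -0.0902], [0.0, 0.0, -42.21])
([0.4456, 0.0066, -0.0602], [0.0, 0.0, -87.21])
```

Emit:
play_rows:
  increments:
    - {"xyz": [0.005,0,-0.01],"rot": [0,0,-2],"hand": 0.03}
    - {"xyz": [0.015,0,-0.025],"rot": [0,0,-5],"hand": 0.03}
    - {"xyz": [0.03,0,-0.04],"rot": [0,0,-9],"hand": 0.03}
    - {"xyz": [0.052,0,-0.05],"rot": [0,0,-14],"hand": 0.03}
    - {"xyz": [0.077,0,-0.06],"rot": [0,0,-19],"hand": 0.03}
    - {"xyz": [0.102,0,-0.06],"rot": [0,0,-24],"hand": 0.03}
    - {"xyz": [0.127,0,-0.06],"rot": [0,0,-29],"hand": 0.03}
    - {"xyz": [0.152,0,-0.06],"rot": [0,0,-34],"hand": 0.03}
    - {"xyz": [0.177,0,-0.06],"rot": [0,0,-39],"hand": 0.03}
    - {"xyz": [0.2,0,-0.06],"rot": [0,0,-44],"hand": 0.03}

```text
t: 15.65
ee_pos: [574.4, -9.1, 201.7]
ee_rot: [0.001, 0.364, 0.931, 0.001]
contact_force: [-0.0, 0.7, -2.5]
opening: 42.9
finger_force: 82.0
```

```bash
python3 - <<'E'
from h import *
st(); print(inc((570,234,190),90))
E
```

```text
t 15.65 pos [574.4  -9.1 201.7] yaw 47.3 j [-0.41  0.4   0.46  1.77 -0.2   1.02  0.95] F [-0.   0.7 -2.5] op 42.9 ff 82.0
([0.1682, 0.1756, 0.0118], [0.07, 0.09, -42.72])
```

Emit:
play_rows:
  increments:
    - {"xyz": [0.017,0.018,0],"rot": [0,0,-5],"hand": 0.03}
    - {"xyz": [0.034,0.036,0],"rot": [0,0,-10],"hand": 0.03}
    - {"xyz": [0.053,0.055,0],"rot": [0,0,-15],"hand": 0.03}
    - {"xyz": [0.072,0.075,0],"rot": [0,0,-20],"hand": 0.03}
    - {"xyz": [0.091,0.095,0],"rot": [0,0,-25],"hand": 0.03}
    - {"xyz": [0.11,0.115,0.003],"rot": [0,0,-30],"hand": 0.03}
    - {"xyz": [0.129,0.135,0.006],"rot": [0,0,-35],"hand": 0.03}
    - {"xyz": [0.145,0.152,0.009],"rot": [0,0,-39],"hand": 0.03}
    - {"xyz": [0.158,0.166,0.012],"rot": [0,0,-42],"hand": 0.03}
    - {"xyz": [0.166,0.175,0.012],"rot": [0,0,-42.7],"hand": 0.03}

```text
t: 16.48
ee_pos: [572.5, 232.9, 188.4]
ee_rot: [0.0, 0.001, 1.0, 0.001]
contact_force: [0.6, 0.4, -1.9]
opening: 42.7
finger_force: 82.0
```

Emit:
play_rows:
  increments:
    - {"xyz": [0,0,0.005],"rot": [0,0,0],"hand": 0.03}
    - {"xyz": [0,0,0.015],"rot": [0,0,0],"hand": 0.03}
    - {"xyz": [0,0,0.03],"rot": [0,0,0],"hand": 0.03}
    - {"xyz": [0,0,0.045],"rot": [0,0,0],"hand": 0.03}
    - {"xyz": [0,0,0.06],"rot": [0,0,0],"hand": 0.03}
    - {"xyz": [0,0,0.07],"rot": [0,0,0],"hand": 0.03}
    - {"xyz": [0,0,0.08],"rot": [0,0,0],"hand": 0.03}
    - {"xyz": [0,0,0.085],"rot": [0,0,0],"hand": 0.03}
    - {"xyz": [0,0,0.085],"rot": [0,0,0],"hand": 0.03}
    - {"xyz": [0,0,0.085],"rot": [0,0,0],"hand": 0.03}

```text
t: 17.32
ee_pos: [573.4, 229.3, 103.0]
ee_rot: [0.0, 0.005, 1.0, -0.0]
contact_force: [0.5, -1.8, -2.4]
opening: 43.0
finger_force: 82.0
```

```bash
python3 - <<'E'
from h import *
st(); print(inc((570,234,92),90)); w=snap('wrist','w7.png'); t=snap('top','t7.png')
b=cv2.resize(t["pixels"][180:280,120:280],None,fx=2.5,fy=2.5)
cv2.imwrite('pics/c7.png',np.hstack([cv2.resize(w["pixels"],None,fx=.6,fy=.6)[:250],b]))
E
```

```text
t 17.32 pos [573.4 229.3 103. ] yaw 89.5 j [-0.61  0.55  0.21  1.75 -0.14  0.86  1.23] F [ 0.5 -1.8 -2.4] op 43.0 ff 82.0
([0.0035, 0.0047, 0.011], [-0.01, 0.01, -0.54])
```

View pics/c7.png

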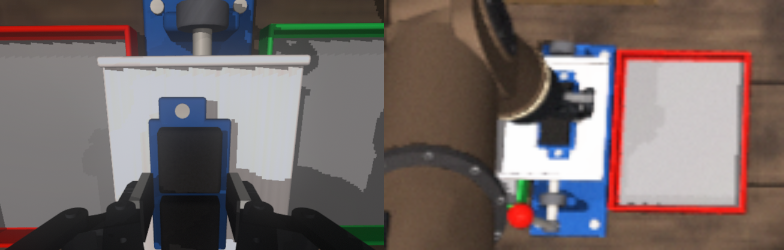

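The pad hangs over the white table, about 6 mm towards the red side. I correct that, lower it and let go.

Emit:
play_rows:
  increments:
    - {"xyz": [0.001,0.003,0.002],"rot": [0,0,0],"hand": 0.03}
    - {"xyz": [0.003,0.006,0.004],"rot": [0,0,0],"hand": 0.03}
    - {"xyz": [0.003,0.006,0.006],"rot": [0,0,0],"hand": 0.03}
    - {"xyz": [0.003,0.006,0.008],"rot": [0,0,0],"hand": 0.03}
    - {"xyz": [0.003,0.006,0.009],"rot": [0,0,0],"hand": 0.03}
    - {"xyz": [0.003,0.006,0.01],"rot": [0,0,0],"hand": 0.03}
    - {"xyz": [0.003,0.006,0.011],"rot": [0,0,0],"hand": 0.03}
    - {"xyz": [0.003,0.006,0.0115],"rot": [0,0,0],"hand": 0.03}
    - {"xyz": [0.003,0.006,0.012],"rot": [0,0,0],"hand": 0.03}
    - {"xyz": [0.003,0.006,0.012],"rot": [0,0,0],"hand": 0.03}

```text
t: 18.25
ee_pos: [570.3, 235.6, 90.7]
ee_rot: [0.0, 0.005, 1.0, -0.0]
contact_force: [0.4, -0.3, -1.2]
opening: 42.9
finger_force: 82.0
```

Emit:
play_rows:
  increments:
    - {"xyz": [0,0,0.0005],"rot": [0,0,0],"hand": 0.046}
    - {"xyz": [0,0,0],"rot": [0,0,0],"hand": 0.055}
    - {"xyz": [0,0,0],"rot": [0,0,0],"hand": 0.06}
    - {"xyz": [0,0,0],"rot": [0,0,0],"hand": 0.06}
    - {"xyz": [0,0,-0.01],"rot": [0,0,0],"hand": 0.06}
    - {"xyz": [0,0,-0.03],"rot": [0,0,0],"hand": 0.06}
    - {"xyz": [0,0,-0.06],"rot": [0,0,0],"hand": 0.06}
    - {"xyz": [0,0,-0.1],"rot": [0,0,0],"hand": 0.06}
    - {"xyz": [0,0,-0.14],"rot": [0,0,0],"hand": 0.06}
    - {"xyz": [0,0,-0.16],"rot": [0,0,0],"hand": 0.06}

```text
t: 19.08
ee_pos: [571.9, 236.0, 257.0]
ee_rot: [0.003, 0.005, 1.0, 0.002]
contact_force: [0.6, 0.4, -0.5]
opening: 59.8
finger_force: 0.0
```

```bash
python3 - <<'E'
from h import *
st(); w=snap('wrist','w8.png')
b=blob(w,(105,100,40),(125,255,255),(200,440,120,480),25); print(cv2.boundingRect(b),rect(w,b,97)); tb=blob(w,(0,0,190),(180,40,255),(0,640,0,480)); print(rect(w,tb,97))
print(inc((440,200,300),90))
E
```

```text
t 19.08 pos [571.9 236.  257. ] yaw 89.5 j [-0.65  0.4   0.25  1.57 -0.1   1.17  1.18] F [ 0.6  0.4 -0.5] op 59.8 ff 0.0
(284, 138, 63, 128) [ 5.641e+02  2.347e+02  9.440e+01  4.490e+01 -5.000e-01]
[5.633e+02 2.367e+02 1.501e+02 1.184e+02 3.000e-01]
([0.1324, -0.0375, -0.0419], [0.29, 0.54, -0.53])
```

Emit:
play_rows:
  increments:
    - {"xyz": [0.03,-0.012,0],"rot": [0,0,0],"hand": 0.0}
    - {"xyz": [0.06,-0.024,0],"rot": [0,0,0],"hand": 0.0}
    - {"xyz": [0.09,-0.036,0],"rot": [0,0,0],"hand": 0.0}
    - {"xyz": [0.12,-0.046,0],"rot": [0,0,-0.5],"hand": 0.0}
    - {"xyz": [0.133,-0.05,0],"rot": [0,0,-0.5],"hand": 0.0}
    - {"xyz": [0.133,-0.05,0.01],"rot": [0,0,-0.5],"hand": 0.0}
    - {"xyz": [0.133,-0.05,0.03],"rot": [0,0,-0.5],"hand": 0.0}
    - {"xyz": [0.133,-0.05,0.06],"rot": [0,0,-0.5],"hand": 0.0}
    - {"xyz": [0.133,-0.05,0.08],"rot": [0,0,-0.5],"hand": 0.0}
    - {"xyz": [0.133,-0.05,0.085],"rot": [0,0,-0.5],"hand": 0.0}

```text
t: 19.97
ee_pos: [435.8, 186.2, 163.1]
ee_rot: [-0.002, 0.0, 1.0, -0.001]
contact_force: [-0.1, -0.5, -0.2]
opening: -0.1
finger_force: 0.0
```

```bash
python3 - <<'E'
from h import *
st(); print(inc((437,279,168),90))
E
```

```text
t 19.97 pos [435.8 186.2 163.1] yaw 90.0 j [-0.69  0.27  0.22  2.03 -0.08  0.86  1.14] F [-0.1 -0.5 -0.2] op -0.1 ff 0.0
([-0.0012, 0.0928, -0.0051], [-0.13, -0.19, -0.01])
```

Emit:
play_rows:
  increments:
    - {"xyz": [0,0.012,0],"rot": [0,0,0],"hand": 0.0}
    - {"xyz": [0,0.024,0],"rot": [0,0,0],"hand": 0.0}
    - {"xyz": [0,0.036,0],"rot": [0,0,0],"hand": 0.0}
    - {"xyz": [0,0.048,0],"rot": [0,0,0],"hand": 0.0}
    - {"xyz": [0,0.06,0],"rot": [0,0,0],"hand": 0.0}
    - {"xyz": [0,0.07,0],"rot": [0,0,0],"hand": 0.0}
    - {"xyz": [0,0.08,0],"rot": [0,0,0],"hand": 0.0}
    - {"xyz": [0,0.087,0],"rot": [0,0,0],"hand": 0.0}
    - {"xyz": [0,0.091,0],"rot": [0,0,0],"hand": 0.0}
    - {"xyz": [0,0.091,0],"rot": [0,0,0],"hand": 0.0}

```text
t: 20.8
ee_pos: [436.4, 278.0, 165.3]
ee_rot: [-0.001, -0.0, 1.0, -0.001]
contact_force: [0.1, -4.9, 1.2]
opening: -0.0
finger_force: 2.6
```

Emit:
play_rows:
  increments:
    - {"xyz": [0,0.001,0],"rot": [0,0,0],"hand": 0.0}
    - {"xyz": [0,0.001,0],"rot": [0,0,0],"hand": 0.0}
    - {"xyz": [0,0.001,0],"rot": [0,0,0],"hand": 0.0}
    - {"xyz": [0,0.001,0],"rot": [0,0,0],"hand": 0.0}
    - {"xyz": [0,0.001,0],"rot": [0,0,0],"hand": 0.0}
    - {"xyz": [0,0.001,0],"rot": [0,0,0],"hand": 0.0}
    - {"xyz": [0,0.001,0],"rot": [0,0,0],"hand": 0.0}
    - {"xyz": [0,0.001,0],"rot": [0,0,0],"hand": 0.0}
    - {"xyz": [0,0.001,0],"rot": [0,0,0],"hand": 0.0}
    - {"xyz": [0,0.001,0],"rot": [0,0,0],"hand": 0.0}

```text
t: 21.63
ee_pos: [436.4, 277.9, 165.5]
ee_rot: [-0.001, 0.0, 1.0, -0.001]
contact_force: [-0.7, -5.5, -0.8]
opening: 0.3
finger_force: 3.0
```

```bash
python3 - <<'E'
from h import *
st(); t=snap('top','t9.png'); c=snap('scene','s9.png')
cv2.imwrite('pics/c9.png',np.hstack([cv2.resize(t["pixels"][180:290,110:230],None,fx=3,fy=3),cv2.resize(c["pixels"][170:280,140:260],None,fx=3,fy=3)]))
E
```

```text
t 21.63 pos [436.4 277.9 165.5] yaw 90.0 j [-0.82  0.33  0.19  1.93 -0.08  0.89  0.98] F [-0.7 -5.5 -0.8] op 0.3 ff 3.0
```

View pics/c9.png

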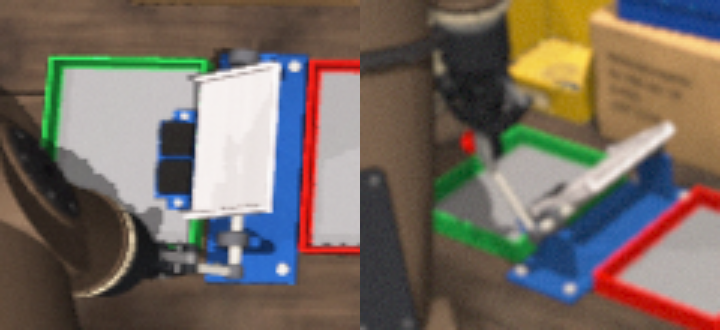

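The blue pad has slid off and lies at (174,160) in the crop, near the table edge in the green tray. I push a bit harder and measure.

Emit:
play_rows:
  increments:
    - {"xyz": [0,0.003,0],"rot": [0,0,0],"hand": 0.0}
    - {"xyz": [0,0.006,0],"rot": [0,0,0],"hand": 0.0}
    - {"xyz": [0,0.009,0],"rot": [0,0,0],"hand": 0.0}
    - {"xyz": [0,0.009,0],"rot": [0,0,0],"hand": 0.0}
    - {"xyz": [0,0.009,0],"rot": [0,0,0],"hand": 0.0}
    - {"xyz": [0,0.009,0],"rot": [0,0,0],"hand": 0.0}
    - {"xyz": [0,0.009,0],"rot": [0,0,0],"hand": 0.0}
    - {"xyz": [0,0.009,0],"rot": [0,0,0],"hand": 0.0}
    - {"xyz": [0,0.009,0],"rot": [0,0,0],"hand": 0.0}
    - {"xyz": [0,0.009,0],"rot": [0,0,0],"hand": 0.0}

```text
t: 22.57
ee_pos: [436.4, 281.4, 165.1]
ee_rot: [-0.002, 0.002, 1.0, -0.004]
contact_force: [-2.2, -23.8, 7.6]
opening: -0.2
finger_force: 11.7
```

```bash
python3 - <<'E'
from h import *
st(); t=snap('top','t10.png'); c=snap('scene','s10.png')
for t in (load('t9.png'),t):
  b=blob(t,(0,0,0),(180,255,75),(161,176,219,246),3); print(cv2.boundingRect(b)); print(rect(t,b,20),rect(t,b,40))
cv2.imwrite('pics/c10.png',np.hstack([cv2.resize(load('t10.png')["pixels"][190:270,140:220],None,fx=5,fy=5,interpolation=2),cv2.resize(c["pixels"][190:270,160:240],None,fx=5,fy=5,interpolation=2)]))
E
```

```text
t 22.57 pos [436.4 281.4 165.1] yaw 89.7 j [-0.83  0.34  0.19  1.92 -0.07  0.9   0.97] F [ -2.2 -23.8   7.6] op -0.2 ff 11.7
(163, 221, 12, 24)
[ 5.674e+02  3.175e+02  7.480e+01  3.410e+01 -2.000e-01] [ 5.638e+02  3.107e+02  7.380e+01  3.370e+01 -2.000e-01]
(163, 221, 13, 23)
[ 5.689e+02  3.167e+02  7.170e+01  3.580e+01 -2.000e-01] [ 5.653e+02  3.100e+02  7.070e+01  3.520e+01 -2.000e-01]
```

View pics/c10.png

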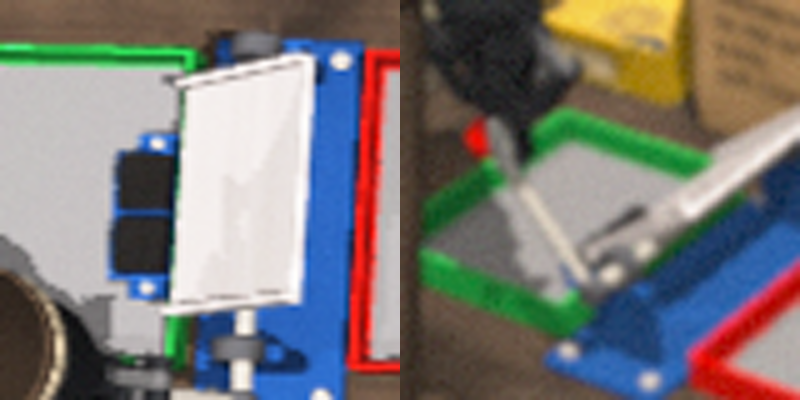

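The pad lies flat in the green tray at about y=317, inside the limits, with the lever at its stop. Release.

Emit:
play_rows:
  increments:
    - {"xyz": [0,0,0],"rot": [0,0,0],"hand": 0.0}
    - {"xyz": [0,-0.012,0],"rot": [0,0,0],"hand": 0.0}
    - {"xyz": [0,-0.025,0],"rot": [0,0,0],"hand": 0.0}
    - {"xyz": [0,-0.037,0],"rot": [0,0,0],"hand": 0.0}
    - {"xyz": [0,-0.05,0],"rot": [0,0,0],"hand": 0.0}
    - {"xyz": [0,-0.062,0],"rot": [0,0,0],"hand": 0.0}
    - {"xyz": [0,-0.075,0],"rot": [0,0,0],"hand": 0.0}
    - {"xyz": [0,-0.085,0],"rot": [0,0,0],"hand": 0.0}
    - {"xyz": [0,-0.1,0],"rot": [0,0,0],"hand": 0.0}
    - {"xyz": [0,-0.115,0],"rot": [0,0,0],"hand": 0.0}

```text
t: 23.5
ee_pos: [436.5, 172.1, 165.6]
ee_rot: [-0.0, -0.0, 1.0, 0.0]
contact_force: [-0.3, 0.1, -0.6]
opening: 0.0
finger_force: 0.0
```

Emit:
play_rows:
  increments:
    - {"xyz": [0,-0.01,-0.03],"rot": [0,0,0],"hand": 0.06}
    - {"xyz": [0,-0.02,-0.06],"rot": [0,0,0],"hand": 0.06}
    - {"xyz": [0,-0.05,-0.08],"rot": [0,0,0],"hand": 0.06}
    - {"xyz": [0,-0.08,-0.1],"rot": [0,0,0],"hand": 0.06}
    - {"xyz": [0,-0.11,-0.1],"rot": [0,0,0],"hand": 0.06}
    - {"xyz": [0,-0.14,-0.1],"rot": [0,0,0],"hand": 0.06}
    - {"xyz": [0,-0.17,-0.1],"rot": [0,0,0],"hand": 0.06}
    - {"xyz": [0,-0.2,-0.1],"rot": [0,0,0],"hand": 0.06}
    - {"xyz": [0,-0.22,-0.1],"rot": [0,0,0],"hand": 0.06}
    - {"xyz": [0,-0.22,-0.1],"rot": [0,0,0],"hand": 0.06}

```text
t: 24.33
ee_pos: [436.1, -51.8, 265.9]
ee_rot: [0.0, 0.003, 1.0, -0.0]
contact_force: [-1.0, 0.1, -0.2]
opening: 60.0
finger_force: 0.0
```

```bash
python3 - <<'E'
from h import *
st(); t=snap('top','t11.png'); w=snap('wrist','w11.png')
b=blob(t,(105,100,50),(125,255,255),(150,190,200,250),7); print('blue',rect(t,b,10) if b is not None else 0)
for c,n,bx in((t,'t',(270,360,230,330)),(w,'w',(0,640,0,480))):
  y=blob(c,(22,120,100),(35,255,255),bx,11)
  if y is not None: print(n,'yellow',rect(c,y,5))
k1=blob(t,(0,150,120),(4,255,255),(155,190,250,280)); print('knob',onz(t,*k1.mean(0),200) if k1 is not None else 0)
print(inc((439,-127,150),-96.9),inc((439,-127,150),83.1))
E
```

```text
t 24.33 pos [436.1 -51.8 265.9] yaw 89.7 j [-0.39  0.08  0.42  1.97 -0.04  1.09  1.61] F [-1.   0.1 -0.2] op 60.0 ff 0.0
blue [579.  332.9  29.5  12.8   4.1]
t yellow [ 439.1 -126.6  109.3   48.5   -6.9]
w yellow [ 438.7 -125.1  108.7   47.2   -6.8]
knob [442.22298198 238.02540548 200.        ]
([-0.0027, -0.0793, 0.1156], [0.01, 0.04, -173.22]) ([-0.0027, -0.0793, 0.1156], [0.03, -0.01, 6.78])
```

Emit:
play_rows:
  increments:
    - {"xyz": [-0.001,-0.02,0.01],"rot": [0,0,2],"hand": 0.06}
    - {"xyz": [-0.002,-0.05,0.03],"rot": [0,0,5],"hand": 0.06}
    - {"xyz": [-0.003,-0.07,0.055],"rot": [0,0,6.8],"hand": 0.06}
    - {"xyz": [-0.003,-0.074,0.085],"rot": [0,0,6.8],"hand": 0.06}
    - {"xyz": [-0.003,-0.074,0.12],"rot": [0,0,6.8],"hand": 0.06}
    - {"xyz": [-0.003,-0.074,0.155],"rot": [0,0,6.8],"hand": 0.06}
    - {"xyz": [-0.003,-0.074,0.185],"rot": [0,0,6.8],"hand": 0.06}
    - {"xyz": [-0.003,-0.074,0.21],"rot": [0,0,6.8],"hand": 0.06}
    - {"xyz": [-0.003,-0.074,0.225],"rot": [0,0,6.8],"hand": 0.06}
    - {"xyz": [-0.003,-0.074,0.225],"rot": [0,0,6.8],"hand": 0.06}

```text
t: 25.27
ee_pos: [437.9, -119.4, 37.9]
ee_rot: [-0.003, 0.058, 0.998, 0.0]
contact_force: [-0.5, 0.8, -1.1]
opening: 60.0
finger_force: 0.0
```

```bash
python3 - <<'E'
from h import *
st(); w=snap('wrist','w12.png'); w0=load('w2.png')
y=blob(w,(22,120,100),(35,255,255),(150,500,0,480),11); print('yellow',rect(w,y,5),cv2.boundingRect(y))
print(inc((439,-126,-1),83.2))
E
```

```text
t 25.27 pos [ 437.9 -119.4   37.9] yaw 83.3 j [-0.13  0.47  0.37  2.2  -0.32  0.53  1.94] F [-0.5  0.8 -1.1] op 60.0 ff 0.0
yellow [ 425.6 -123.1  110.4   49.8   -5.9] (247, 121, 118, 243)
([-0.0011, -0.006, 0.0405], [0.03, -0.21, 0.07])
```

```bash
python3 - <<'E'
from h import *
for n,z in(('w11.png',6),('w12.png',6),('w2.png',6)):
  w=load(n); col=((105,100,40),(125,255,255)) if n=='w2.png' else ((22,120,100),(35,255,255))
  y=blob(w,*col,(150,500,0,480) if n!='w11.png' else (0,640,0,480),11); x0,y0,ww,hh=cv2.boundingRect(y)
  print(n,(x0,y0,ww,hh))
  m=cv2.inRange(hsv(w),(0,0,170),(180,60,255)); k=np.zeros_like(m); k[y0:y0+hh,x0:x0+ww]=m[y0:y0+hh,x0:x0+ww]
  nn,l,s,c=cv2.connectedComponentsWithStats(k)
  for i in range(1,nn):
    if s[i,4]>25: print('  white',s[i,4],c[i].round(),onz(w,*c[i],z).round(1))
w=snap('wrist','w13.png'); st(); print(cv2.boundingRect(blob(w,(22,120,100),(35,255,255),(150,500,0,480),11)))
t=snap('top','t13.png'); y=blob(t,(22,120,100),(35,255,255),(270,360,230,330),3); print(cv2.boundingRect(y), cv2.boundingRect(blob(load('t11.png'),(22,120,100),(35,255,255),(270,360,230,330),3)))
E
```

```text
w11.png (213, 139, 54, 112)
  white 50 [246. 148.] [ 392.5 -115.8    6. ]
  white 41 [240. 243.] [ 485.9 -126.9    6. ]
w12.png (247, 121, 118, 243)
  white 291 [314. 175.] [ 392.5 -116.     6. ]
w2.png (244, 160, 130, 242)
  white 443 [297. 182.] [ 502.6 -354.2    6. ]
t 25.37 pos [ 439.7 -120.3   40.6] yaw 83.3 j [-0.13  0.46  0.37  2.2  -0.32  0.54  1.94] F [0.5 0.2 0.5] op 59.9 ff 0.0
(247, 118, 118, 243)
(352, 305, 8, 15) (299, 258, 18, 35)
```

Hole centres show that the yellow pad hasn't moved, with its centre at about (439,-124). Descend and grip.

Emit:
play_rows:
  increments:
    - {"xyz": [0,-0.004,0.008],"rot": [0,0,0],"hand": 0.06}
    - {"xyz": [0,-0.004,0.016],"rot": [0,0,0],"hand": 0.06}
    - {"xyz": [0,-0.004,0.024],"rot": [0,0,0],"hand": 0.06}
    - {"xyz": [0,-0.004,0.03],"rot": [0,0,0],"hand": 0.06}
    - {"xyz": [0,-0.004,0.034],"rot": [0,0,0],"hand": 0.06}
    - {"xyz": [0,-0.004,0.037],"rot": [0,0,0],"hand": 0.06}
    - {"xyz": [0,-0.004,0.039],"rot": [0,0,0],"hand": 0.06}
    - {"xyz": [0,-0.004,0.04],"rot": [0,0,0],"hand": 0.056}
    - {"xyz": [0,-0.004,0.041],"rot": [0,0,0],"hand": 0.056}
    - {"xyz": [0,-0.004,0.041],"rot": [0,0,0],"hand": 0.056}

```text
t: 26.25
ee_pos: [439.4, -125.1, -0.2]
ee_rot: [0.0, 0.059, 0.998, 0.0]
contact_force: [0.1, -0.2, 0.5]
opening: 56.2
finger_force: 0.0
```

Emit:
play_rows:
  grip_force: 50
  increments:
    - {"xyz": [0,0,0],"rot": [0,0,0],"hand": 0.05}
    - {"xyz": [0,0,0],"rot": [0,0,0],"hand": 0.04}
    - {"xyz": [0,0,0],"rot": [0,0,0],"hand": 0.03}
    - {"xyz": [0,0,0],"rot": [0,0,0],"hand": 0.03}
    - {"xyz": [0,0,0],"rot": [0,0,0],"hand": 0.03}
    - {"xyz": [0,0,0],"rot": [0,0,0],"hand": 0.03}
    - {"xyz": [0,0,0],"rot": [0,0,0],"hand": 0.03}
    - {"xyz": [0,0,0],"rot": [0,0,0],"hand": 0.03}
    - {"xyz": [0,0,0],"rot": [0,0,0],"hand": 0.03}
    - {"xyz": [0,0,0],"rot": [0,0,0],"hand": 0.03}

```text
t: 27.08
ee_pos: [439.4, -125.2, 0.4]
ee_rot: [0.0, 0.059, 0.998, 0.0]
contact_force: [-2.4, 0.4, 8.3]
opening: 43.6
finger_force: 49.6
```

```bash
python3 - <<'E'
from h import *
st(); w=snap('wrist','w14.png'); print(cv2.boundingRect(blob(w,(22,120,100),(35,255,255),(150,500,0,480),11)))
E
```

```text
t 27.08 pos [ 4.394e+02 -1.252e+02  4.000e-01] yaw 83.2 j [-0.07  0.54  0.31  2.22 -0.38  0.44  1.99] F [-2.4  0.4  8.3] op 43.6 ff 49.6
(244, 139, 150, 274)
```

Emit:
play_rows:
  grip_force: 80
  increments:
    - {"xyz": [0,0,0],"rot": [0,0,0],"hand": 0.03}
    - {"xyz": [0,0,0],"rot": [0,0,0],"hand": 0.03}
    - {"xyz": [0,0,-0.01],"rot": [0,0,0],"hand": 0.03}
    - {"xyz": [0,0,-0.025],"rot": [0,0,0],"hand": 0.03}
    - {"xyz": [0,0,-0.045],"rot": [0,0,0],"hand": 0.03}
    - {"xyz": [0,0,-0.07],"rot": [0,0,0],"hand": 0.03}
    - {"xyz": [0,0,-0.1],"rot": [0,0,0],"hand": 0.03}
    - {"xyz": [0,0,-0.13],"rot": [0,0,0],"hand": 0.03}
    - {"xyz": [0,0,-0.14],"rot": [0,0,0],"hand": 0.03}
    - {"xyz": [0,0,-0.14],"rot": [0,0,0],"hand": 0.03}

```text
t: 27.97
ee_pos: [440.8, -125.3, 142.3]
ee_rot: [0.003, 0.059, 0.998, 0.0]
contact_force: [-0.1, -0.5, -2.1]
opening: 42.5
finger_force: 81.4
```

```bash
python3 - <<'E'
from h import *
st(); w=snap('wrist','w15.png'); print(cv2.boundingRect(blob(w,(22,120,100),(35,255,255),(150,500,0,480),11)))
print(inc((510,-190,140),40),inc((584,-211.5,140),2.75))
E
```

```text
t 27.97 pos [ 440.8 -125.3  142.3] yaw 83.2 j [-0.23  0.28  0.49  2.11 -0.19  0.78  1.82] F [-0.1 -0.5 -2.1] op 42.5 ff 81.4
(248, 139, 149, 273)
([-0.0773, -0.0564, 0.0007], [0.09, 0.12, 43.23]) ([-0.1533, -0.069, 0.0009], [0.13, 0.09, 80.48])
```

Emit:
play_rows:
  increments:
    - {"xyz": [-0.004,-0.003,0],"rot": [0,0,2],"hand": 0.03}
    - {"xyz": [-0.01,-0.008,0],"rot": [0,0,6],"hand": 0.03}
    - {"xyz": [-0.018,-0.013,0],"rot": [0,0,11],"hand": 0.03}
    - {"xyz": [-0.026,-0.019,0],"rot": [0,0,16],"hand": 0.03}
    - {"xyz": [-0.035,-0.025,0],"rot": [0,0,21],"hand": 0.03}
    - {"xyz": [-0.044,-0.031,0],"rot": [0,0,26],"hand": 0.03}
    - {"xyz": [-0.053,-0.037,0],"rot": [0,0,31],"hand": 0.03}
    - {"xyz": [-0.062,-0.043,0],"rot": [0,0,36],"hand": 0.03}
    - {"xyz": [-0.07,-0.049,0],"rot": [0,0,41],"hand": 0.03}
    - {"xyz": [-0.077,-0.055,0],"rot": [0,0,46],"hand": 0.03}

```text
t: 28.85
ee_pos: [508.8, -189.3, 137.6]
ee_rot: [-0.001, 0.447, 0.894, -0.001]
contact_force: [-0.0, -0.8, -3.4]
opening: 42.2
finger_force: 81.4
```

```bash
python3 - <<'E'
from h import *
st(); print(inc((584,-211.5,140),2.75))
E
```

```text
t 28.85 pos [ 508.8 -189.3  137.6] yaw 36.8 j [-0.23  0.46  0.68  1.92 -0.37  0.88  1.28] F [-0.  -0.8 -3.4] op 42.2 ff 81.4
([-0.0628, 0.0468, -0.0026], [-0.18, -0.06, 34.09])
```

Emit:
play_rows:
  increments:
    - {"xyz": [-0.006,0.004,-0.001],"rot": [0,0,4],"hand": 0.03}
    - {"xyz": [-0.014,0.01,-0.001],"rot": [0,0,9],"hand": 0.03}
    - {"xyz": [-0.023,0.017,-0.002],"rot": [0,0,14],"hand": 0.03}
    - {"xyz": [-0.032,0.024,-0.002],"rot": [0,0,19],"hand": 0.03}
    - {"xyz": [-0.041,0.031,-0.002],"rot": [0,0,24],"hand": 0.03}
    - {"xyz": [-0.05,0.037,-0.002],"rot": [0,0,29],"hand": 0.03}
    - {"xyz": [-0.057,0.043,-0.002],"rot": [0,0,32],"hand": 0.03}
    - {"xyz": [-0.061,0.046,-0.002],"rot": [0,0,33.5],"hand": 0.03}
    - {"xyz": [-0.063,0.047,-0.002],"rot": [0,0,34],"hand": 0.03}
    - {"xyz": [-0.063,0.047,-0.002],"rot": [0,0,34],"hand": 0.03}

```text
t: 29.68
ee_pos: [584.3, -210.9, 140.4]
ee_rot: [-0.001, 0.687, 0.727, -0.001]
contact_force: [-0.0, -0.1, -1.9]
opening: 42.6
finger_force: 81.4
```

Emit:
play_rows:
  increments:
    - {"xyz": [0,0,0],"rot": [0,0,0],"hand": 0.03}
    - {"xyz": [0,0,0],"rot": [0,0,0],"hand": 0.03}
    - {"xyz": [0,0,0],"rot": [0,0,0],"hand": 0.03}
    - {"xyz": [0,0,0],"rot": [0,0,0],"hand": 0.03}
    - {"xyz": [0,0,0],"rot": [0,0,0],"hand": 0.03}
    - {"xyz": [0,0,0],"rot": [0,0,0],"hand": 0.03}
    - {"xyz": [0,0,0],"rot": [0,0,0],"hand": 0.03}
    - {"xyz": [0,0,0],"rot": [0,0,0],"hand": 0.03}
    - {"xyz": [0,0,0],"rot": [0,0,0],"hand": 0.03}
    - {"xyz": [0,0,0],"rot": [0,0,0],"hand": 0.03}

```text
t: 30.52
ee_pos: [584.8, -210.7, 141.8]
ee_rot: [0.0, 0.687, 0.727, 0.0]
contact_force: [0.6, -0.7, -2.5]
opening: 42.3
finger_force: 81.4
```

Emit:
play_rows:
  increments:
    - {"xyz": [0,0,0],"rot": [0,0,0],"hand": 0.03}
    - {"xyz": [0,0,0],"rot": [0,0,0],"hand": 0.03}
    - {"xyz": [0,0,0],"rot": [0,0,0],"hand": 0.03}
    - {"xyz": [0,0,0],"rot": [0,0,0],"hand": 0.03}
    - {"xyz": [0,0,0],"rot": [0,0,0],"hand": 0.03}
    - {"xyz": [0,0,0],"rot": [0,0,0],"hand": 0.03}
    - {"xyz": [0,0,0],"rot": [0,0,0],"hand": 0.03}
    - {"xyz": [0,0,0],"rot": [0,0,0],"hand": 0.03}
    - {"xyz": [0,0,0],"rot": [0,0,0],"hand": 0.03}
    - {"xyz": [0,0,0],"rot": [0,0,0],"hand": 0.03}

```text
t: 31.35
ee_pos: [584.8, -210.6, 141.8]
ee_rot: [0.0, 0.687, 0.727, 0.0]
contact_force: [0.4, -0.8, -1.8]
opening: 42.1
finger_force: 81.4
```

```bash
python3 - <<'E'
from h import *
st(); w=snap('wrist','w16.png'); print(cv2.boundingRect(blob(w,(22,120,100),(35,255,255),(150,500,130,480),11)))
print(inc((584,-211.5,140),2.75)); 
t=snap('top','t16.png'); b=blob(t,(105,100,50),(125,255,255),(150,190,200,250),7); print('blue',rect(t,b,10) if b is not None else 0)
E
```

```text
t 31.35 pos [ 584.8 -210.6  141.8] yaw 3.2 j [-0.26  0.62  0.81  1.73 -0.52  1.02  0.8 ] F [ 0.4 -0.8 -1.8] op 42.1 ff 81.4
(249, 159, 135, 253)
([-0.0008, -0.0008, 0.0018], [0.0, -0.0, 0.44])
blue [575.3 332.7  17.1  12.8   4.1]
```

Held for over 1.6 s. On to the table.

Emit:
play_rows:
  increments:
    - {"xyz": [0.005,0,-0.01],"rot": [0,0,-2],"hand": 0.03}
    - {"xyz": [0.015,0,-0.025],"rot": [0,0,-5],"hand": 0.03}
    - {"xyz": [0.03,0,-0.04],"rot": [0,0,-9],"hand": 0.03}
    - {"xyz": [0.052,0,-0.05],"rot": [0,0,-14],"hand": 0.03}
    - {"xyz": [0.077,0,-0.06],"rot": [0,0,-19],"hand": 0.03}
    - {"xyz": [0.102,0,-0.06],"rot": [0,0,-24],"hand": 0.03}
    - {"xyz": [0.127,0,-0.06],"rot": [0,0,-29],"hand": 0.03}
    - {"xyz": [0.152,0,-0.06],"rot": [0,0,-34],"hand": 0.03}
    - {"xyz": [0.177,0,-0.06],"rot": [0,0,-39],"hand": 0.03}
    - {"xyz": [0.2,0,-0.06],"rot": [0,0,-44],"hand": 0.03}

```text
t: 32.28
ee_pos: [573.5, -9.2, 202.7]
ee_rot: [0.0, 0.362, 0.932, 0.0]
contact_force: [0.6, -0.5, -1.5]
opening: 41.9
finger_force: 81.6
```

```bash
python3 - <<'E'
from h import *
st(); print(inc((570,235,190),90))
E
```

```text
t 32.28 pos [573.5  -9.2 202.7] yaw 47.6 j [-0.55  0.42  0.67  1.78 -0.3   1.04  1.06] F [ 0.6 -0.5 -1.5] op 41.9 ff 81.6
([0.1673, 0.1779, 0.0128], [0.04, 0.04, -42.43])
```

Emit:
play_rows:
  increments:
    - {"xyz": [0.017,0.018,0],"rot": [0,0,-5],"hand": 0.03}
    - {"xyz": [0.034,0.036,0],"rot": [0,0,-10],"hand": 0.03}
    - {"xyz": [0.053,0.055,0],"rot": [0,0,-15],"hand": 0.03}
    - {"xyz": [0.072,0.075,0],"rot": [0,0,-20],"hand": 0.03}
    - {"xyz": [0.091,0.095,0],"rot": [0,0,-25],"hand": 0.03}
    - {"xyz": [0.11,0.115,0.003],"rot": [0,0,-30],"hand": 0.03}
    - {"xyz": [0.129,0.135,0.006],"rot": [0,0,-35],"hand": 0.03}
    - {"xyz": [0.145,0.152,0.009],"rot": [0,0,-39],"hand": 0.03}
    - {"xyz": [0.158,0.168,0.012],"rot": [0,0,-42],"hand": 0.03}
    - {"xyz": [0.166,0.178,0.012],"rot": [0,0,-42.4],"hand": 0.03}

```text
t: 33.12
ee_pos: [572.3, 235.4, 189.7]
ee_rot: [-0.0, 0.001, 1.0, 0.0]
contact_force: [0.2, 0.9, -1.9]
opening: 42.5
finger_force: 81.6
```

Emit:
play_rows:
  increments:
    - {"xyz": [0,0,0.005],"rot": [0,0,0],"hand": 0.03}
    - {"xyz": [0,0,0.015],"rot": [0,0,0],"hand": 0.03}
    - {"xyz": [0,0,0.03],"rot": [0,0,0],"hand": 0.03}
    - {"xyz": [0,0,0.045],"rot": [0,0,0],"hand": 0.03}
    - {"xyz": [0,0,0.06],"rot": [0,0,0],"hand": 0.03}
    - {"xyz": [0,0,0.07],"rot": [0,0,0],"hand": 0.03}
    - {"xyz": [0,0,0.08],"rot": [0,0,0],"hand": 0.03}
    - {"xyz": [0,0,0.085],"rot": [0,0,0],"hand": 0.03}
    - {"xyz": [0,0,0.085],"rot": [0,0,0],"hand": 0.03}
    - {"xyz": [0,0,0.085],"rot": [0,0,0],"hand": 0.03}

```text
t: 33.95
ee_pos: [573.1, 232.1, 104.9]
ee_rot: [0.0, 0.004, 1.0, -0.0]
contact_force: [0.7, -0.2, -2.3]
opening: 42.2
finger_force: 81.6
```

```bash
python3 - <<'E'
from h import *
st(); print(inc((570,235.5,92),90)); w=snap('wrist','w17.png'); print(cv2.boundingRect(blob(w,(22,120,100),(35,255,255),(150,500,130,480),11)))
E
```

```text
t 33.95 pos [573.1 232.1 104.9] yaw 89.6 j [-0.74  0.57  0.4   1.75 -0.28  0.87  1.34] F [ 0.7 -0.2 -2.3] op 42.2 ff 81.6
([0.0031, 0.0034, 0.0129], [-0.01, 0.01, -0.44])
(249, 160, 135, 251)
```

Emit:
play_rows:
  increments:
    - {"xyz": [0.001,0.002,0.002],"rot": [0,0,0],"hand": 0.03}
    - {"xyz": [0.003,0.004,0.004],"rot": [0,0,0],"hand": 0.03}
    - {"xyz": [0.003,0.004,0.006],"rot": [0,0,0],"hand": 0.03}
    - {"xyz": [0.003,0.004,0.008],"rot": [0,0,0],"hand": 0.03}
    - {"xyz": [0.003,0.004,0.01],"rot": [0,0,0],"hand": 0.03}
    - {"xyz": [0.003,0.004,0.011],"rot": [0,0,0],"hand": 0.03}
    - {"xyz": [0.003,0.004,0.012],"rot": [0,0,0],"hand": 0.03}
    - {"xyz": [0.003,0.004,0.0125],"rot": [0,0,0],"hand": 0.03}
    - {"xyz": [0.003,0.004,0.013],"rot": [0,0,0],"hand": 0.03}
    - {"xyz": [0.003,0.004,0.013],"rot": [0,0,0],"hand": 0.03}

```text
t: 34.83
ee_pos: [569.9, 236.4, 91.9]
ee_rot: [0.0, 0.004, 1.0, 0.0]
contact_force: [0.1, 0.4, -1.3]
opening: 42.3
finger_force: 81.6
```

Emit:
play_rows:
  increments:
    - {"xyz": [0,0,0.0005],"rot": [0,0,0],"hand": 0.046}
    - {"xyz": [0,0,0],"rot": [0,0,0],"hand": 0.055}
    - {"xyz": [0,0,0],"rot": [0,0,0],"hand": 0.06}
    - {"xyz": [0,0,0],"rot": [0,0,0],"hand": 0.06}
    - {"xyz": [0,0,-0.01],"rot": [0,0,0],"hand": 0.06}
    - {"xyz": [0,0,-0.03],"rot": [0,0,0],"hand": 0.06}
    - {"xyz": [0,0,-0.06],"rot": [0,0,0],"hand": 0.06}
    - {"xyz": [0,0,-0.1],"rot": [0,0,0],"hand": 0.06}
    - {"xyz": [0,0,-0.14],"rot": [0,0,0],"hand": 0.06}
    - {"xyz": [0,0,-0.16],"rot": [0,0,0],"hand": 0.06}

```text
t: 35.67
ee_pos: [571.5, 236.5, 257.8]
ee_rot: [0.003, 0.004, 1.0, 0.001]
contact_force: [1.7, -0.2, 0.8]
opening: 59.8
finger_force: 0.0
```

```bash
python3 - <<'E'
from h import *
st(); w=snap('wrist','w18.png')
b=blob(w,(22,120,100),(35,255,255),(200,440,120,480),25); print(cv2.boundingRect(b),rect(w,b,97))
bb=blob(w,(105,100,40),(125,255,255),(340,640,60,480),25); print('blue',rect(w,bb,10))
print(inc((437,188,168),90))
E
```

```text
t 35.67 pos [571.5 236.5 257.8] yaw 89.6 j [-0.79  0.42  0.46  1.59 -0.2   1.18  1.27] F [ 1.7 -0.2  0.8] op 59.8 ff 0.0
(284, 136, 63, 129) [ 5.628e+02  2.354e+02  9.530e+01  4.520e+01 -4.000e-01]
blue [ 4.746e+02  2.708e+02  3.970e+01  2.630e+01 -4.000e-01]
([0.1362, -0.0505, 0.0909], [0.28, 0.53, -0.44])
```

Emit:
play_rows:
  increments:
    - {"xyz": [0.03,-0.012,0],"rot": [0,0,0],"hand": 0.0}
    - {"xyz": [0.06,-0.024,0],"rot": [0,0,0],"hand": 0.0}
    - {"xyz": [0.09,-0.036,0],"rot": [0,0,0],"hand": 0.0}
    - {"xyz": [0.12,-0.046,0],"rot": [0,0,-0.5],"hand": 0.0}
    - {"xyz": [0.133,-0.05,0],"rot": [0,0,-0.5],"hand": 0.0}
    - {"xyz": [0.133,-0.05,0.01],"rot": [0,0,-0.5],"hand": 0.0}
    - {"xyz": [0.133,-0.05,0.03],"rot": [0,0,-0.5],"hand": 0.0}
    - {"xyz": [0.133,-0.05,0.06],"rot": [0,0,-0.5],"hand": 0.0}
    - {"xyz": [0.133,-0.05,0.08],"rot": [0,0,-0.5],"hand": 0.0}
    - {"xyz": [0.133,-0.05,0.085],"rot": [0,0,-0.5],"hand": 0.0}

```text
t: 36.55
ee_pos: [435.4, 186.7, 164.3]
ee_rot: [-0.002, -0.001, 1.0, -0.001]
contact_force: [0.6, -0.1, 0.2]
opening: 0.2
finger_force: 0.0
```

Emit:
play_rows:
  increments:
    - {"xyz": [0,0.012,0],"rot": [0,0,0],"hand": 0.0}
    - {"xyz": [0,0.024,0],"rot": [0,0,0],"hand": 0.0}
    - {"xyz": [0,0.038,0],"rot": [0,0,0],"hand": 0.0}
    - {"xyz": [0,0.052,0],"rot": [0,0,0],"hand": 0.0}
    - {"xyz": [0,0.066,0],"rot": [0,0,0],"hand": 0.0}
    - {"xyz": [0,0.08,0],"rot": [0,0,0],"hand": 0.0}
    - {"xyz": [0,0.09,0],"rot": [0,0,0],"hand": 0.0}
    - {"xyz": [0,0.095,0],"rot": [0,0,0],"hand": 0.0}
    - {"xyz": [0,0.095,0],"rot": [0,0,0],"hand": 0.0}
    - {"xyz": [0,0.095,0],"rot": [0,0,0],"hand": 0.0}

```text
t: 37.38
ee_pos: [435.6, 281.1, 166.6]
ee_rot: [-0.001, -0.0, 1.0, -0.002]
contact_force: [-2.9, -10.2, 3.7]
opening: -0.2
finger_force: 5.1
```

Emit:
play_rows:
  increments:
    - {"xyz": [0,0,0],"rot": [0,0,0],"hand": 0.0}
    - {"xyz": [0,0,0],"rot": [0,0,0],"hand": 0.0}
    - {"xyz": [0,0,0],"rot": [0,0,0],"hand": 0.0}
    - {"xyz": [0,0,0],"rot": [0,0,0],"hand": 0.0}
    - {"xyz": [0,0,0],"rot": [0,0,0],"hand": 0.0}
    - {"xyz": [0,0,0],"rot": [0,0,0],"hand": 0.0}
    - {"xyz": [0,0,0],"rot": [0,0,0],"hand": 0.0}
    - {"xyz": [0,0,0],"rot": [0,0,0],"hand": 0.0}
    - {"xyz": [0,0,0],"rot": [0,0,0],"hand": 0.0}
    - {"xyz": [0,0,0],"rot": [0,0,0],"hand": 0.0}

```text
t: 38.22
ee_pos: [435.7, 281.0, 166.6]
ee_rot: [-0.001, -0.0, 1.0, -0.001]
contact_force: [-1.9, -9.8, 3.4]
opening: 0.2
finger_force: 4.9
```

```bash
python3 - <<'E'
from h import *
st(); t=snap('top','t19.png'); c=snap('scene','s19.png')
cv2.imwrite('pics/c19.png',np.hstack([cv2.resize(t["pixels"][190:270,130:210],None,fx=5,fy=5,interpolation=2),cv2.resize(c["pixels"][190:270,150:230],None,fx=5,fy=5,interpolation=2)]))
b=blob(t,(22,120,100),(35,255,255),(120,180,200,262),7)
print(cv2.boundingRect(b),rect(t,b,12),rect(t,b,27))
E
```

```text
t 38.22 pos [435.7 281.  166.6] yaw 90.0 j [-0.99  0.34  0.41  1.94 -0.17  0.9   1.07] F [-1.9 -9.8  3.4] op 0.2 ff 4.9
(158, 216, 18, 34) [569.4 326.4 107.9  48.9  -4.2] [566.7 321.3 106.7  48.4  -4.2]
```

View pics/c19.png

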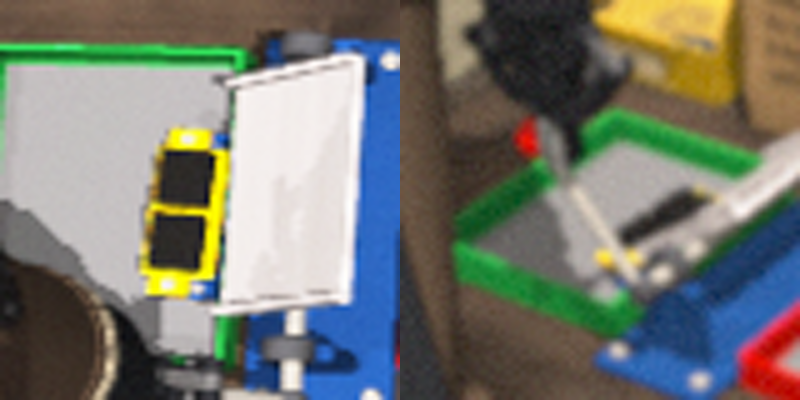

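The yellow pad lies on top of the blue one in the green tray, at (183,213) in the crop (y≈321), at rest. Release and retreat.

Emit:
play_rows:
  increments:
    - {"xyz": [0,0,0],"rot": [0,0,0],"hand": 0.0}
    - {"xyz": [0,-0.01,0],"rot": [0,0,0],"hand": 0.0}
    - {"xyz": [0,-0.02,0],"rot": [0,0,0],"hand": 0.0}
    - {"xyz": [0,-0.032,0],"rot": [0,0,0],"hand": 0.0}
    - {"xyz": [0,-0.045,0],"rot": [0,0,0],"hand": 0.0}
    - {"xyz": [0,-0.058,0],"rot": [0,0,0],"hand": 0.0}
    - {"xyz": [0,-0.071,0],"rot": [0,0,0],"hand": 0.0}
    - {"xyz": [0,-0.085,0],"rot": [0,0,0],"hand": 0.0}
    - {"xyz": [0,-0.1,0],"rot": [0,0,0],"hand": 0.0}
    - {"xyz": [0,-0.115,0],"rot": [0,0,0],"hand": 0.0}

```text
t: 39.15
ee_pos: [436.3, 166.0, 166.7]
ee_rot: [-0.0, -0.001, 1.0, 0.0]
contact_force: [-0.5, -0.6, 0.4]
opening: 0.4
finger_force: 0.0
```

Emit:
play_rows:
  increments:
    - {"xyz": [0,-0.01,-0.03],"rot": [0,0,0],"hand": 0.0}
    - {"xyz": [0,-0.02,-0.06],"rot": [0,0,0],"hand": 0.0}
    - {"xyz": [0,-0.05,-0.09],"rot": [0,0,0],"hand": 0.0}
    - {"xyz": [0,-0.08,-0.1],"rot": [0,0,0],"hand": 0.0}
    - {"xyz": [0,-0.11,-0.1],"rot": [0,0,0],"hand": 0.0}
    - {"xyz": [0,-0.14,-0.1],"rot": [0,0,0],"hand": 0.0}
    - {"xyz": [0,-0.16,-0.1],"rot": [0,0,0],"hand": 0.0}
    - {"xyz": [0,-0.17,-0.1],"rot": [0,0,0],"hand": 0.0}
    - {"xyz": [0,-0.17,-0.1],"rot": [0,0,0],"hand": 0.0}
    - {"xyz": [0,-0.17,-0.1],"rot": [0,0,0],"hand": 0.0}

```text
t: 39.98
ee_pos: [436.7, -2.2, 266.7]
ee_rot: [-0.0, -0.0, 1.0, 0.0]
contact_force: [0.2, -0.3, 0.3]
opening: -0.1
finger_force: 0.0
```

```bash
python3 - <<'E'
from h import *
st(); t=snap('top','t20.png')
b=blob(t,(22,120,100),(35,255,255),(120,185,200,262),7); print(cv2.boundingRect(b),rect(t,b,27))
k=blob(t,(0,150,120),(4,255,255),(155,190,250,280)); print('knob',onz(t,*k.mean(0),200))
E
```

```text
t 39.98 pos [436.7  -2.2 266.7] yaw 90.1 j [-0.67  0.08  0.6   1.98 -0.05  1.09  1.53] F [ 0.2 -0.3  0.3] op -0.1 ff 0.0
(159, 244, 8, 5) [522.5 331.2  22.9  12.7 -89.3]
knob [442.22443777 237.91557077 200.        ]
```

```bash
python3 -c "
from cell import *
print(close_job())"
```

```text
the job is handed in; nothing more can be done
None
```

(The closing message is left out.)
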